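Stack a lift door lock on its locating pin

ROBOT

A 6-joint arm with a two-finger parallel gripper is mounted at the origin on the work surface. World frame = base frame: x ahead of the robot, y to its left, z up, the work surface at z = 0. Lengths are in m, angles in rad, forces in N, time in s.
With the tool pointing down it reaches from about 0.35 to 0.775 m from the base axis. Payload 5.5 kg.
Tool frame: the origin (TCP) lies midway between the tips of the shut fingers; the grasp point (between the pads) lies 19 mm behind it; z points along the fingers, y is the direction in which the jaws open and shut (so a half turn about z gives the same grasp; the last joint's range is limited). The gripper opens to 85 mm and grips with 20 to 120 N. Pads are 22 mm wide; open, the fingers measure 114 mm over their backs; the gripper's body (76 mm by 85 mm) begins 54 mm behind the grasp point. The pads swing forward as they close: fully open they stand 13 mm farther back than shut.
Start: joints at [-0.14, 0.313, 0.046, 1.304, 0, 1.431], TCP at [0.575, -0, 0.231] pointing down, gripper open.
Joint ranges: [-2.76, 2.76], [-0.86, 1.69], [-1.03, 1.26], [-2.2, 2.34], [-1.47, 1.5], [-3.14, 3.14]. Speed limits (rad/s): [2.57, 2.57, 3.14, 3.14, 3.14, 3.14].

INTERFACE

Orientations are given as a unit quaternion [w, x, y, z].
In Python, from workcell import env gives the robot as it stands.
- The arm moves only by the shell command python3 -m pendant 'ROWS' [FORCE]. ROWS is JSON, a list of rows, each a list of 3 entries, a list of its own where there are three numbers: the shift along the tool's x, y, z each as a share of 20 mm, from -1 to 1, then the turn about the tool's z as a share of 6 degrees, from -1 to 1, then the closure, from -1 (fully open) to 1 (shut). In form: [[[tx, ty, tz], turn, claw], ...]. A call has 1 to 12 rows; each row shifts and turns the commanded pose from where the row before left it, along the tool's axes as they then stand; what a row does not reach is not made up. A row lasts 1/8 s, in which the tool goes at most 62.5 mm and 10.7 degrees, less where a joint would pass 70% of its speed; a pose out of reach is approached as far as the arm can. A call with a number of a shift or a turn outside -1 to 1 is refused whole. A call with a gripper value outside its range is refused whole. The fingers move at their own pace and stop on an object; FORCE is the grip in N (left out, the last holds). Time passes only in rows, so rows that do not move let the fingers close. It gives the time, the measured TCP pose, the force and the opening at its end, in the units of the state.
- env.get_state(): the state, without advancing time (a new reading comes with each control period).
- env.read_camera(name): name is "scene" or "side" or "wrist"; returns a dict with "color" (400x640x3 uint8, blue, green, red), "mtx" (3x3 intrinsics, pixels), "view" (4x4, takes a point from world to camera coordinates). Camera axes: x right, y down, z forward; pixel columns grow to the right and rows downward; lengths in m; the calibration is good to about 2 mm. A picture is of the moment at which its call begins. There is no depth.
- env.hand_in(): hands the job in, once; it reports no verdict.
Trained networks look in the newest picture that a camera, given by its name, has taken for a name from the list of things; names that differ only in an ending like _2 or _b are one class to them, and where a whole thing is asked for, a point or a joint stands for the part that bears it (a point fixed in the world has none). Each returns a list of dicts, best first, with "p" (0 to 1); they miss things now and then, are a little off and sometimes report something else, mostly with a low value. They report only what shows in the picture. A call takes as long as a camera call. They do not tell look-alikes from the thing itself.
- env.boxes_of(camera, thing): "location" ([column, row] in pixels, amid what is visible of it).
- env.cut_out(camera, thing): "region" (400x640 bool, what is visible of it) and "location" ([column, row] in pixels, amid what is visible of it).
The state is a dict: "clock": time; "joint_pos": joint angles; "qvel": joint speeds; "tau": joint torques, N m; "tcp_pos": TCP position; "orientation": TCP orientation; "wrist_force": force on the tool from outside, world axes, zero at the start; "ft_torque": the same for the moment, N m; "finger_gap": finger opening in m.
Only numpy, scipy, OpenCV 4.12 (cv2) and the standard library are available. Lean on these libraries where they do the work, as an engineer would, in place of code of your own. Each camera call takes 0.05 s, during which the arm holds its last target.

TASK

Build up the lock on the fixture's raised locating pin: first the blue lock carriage over the pin, recesses up and lengthwise along the fixture; then the brass cam follower over the pin on top of it and a grey rubber stop standing in each of the carriage's two end recesses. Put the zinc-plated door catch on last, over the pin flat on the follower, lying along the carriage with its hook end pointing away from the black knob. Leave the steel square, the jar and the screw tray where they are.

Things in the scene. Friction and masses are not known exactly. Their poses are not given: they have to be found in the camera images.
- pin_foot (a point): Foot of the fixed steel locating pin (locked raised): diameter 12 mm, 58 high, the top 8 a cone to diameter 4. z up, x along the fixture away from its knob. The fixture, pale green base 190 (x) x 84 x 30 high centred on the pin and fixed on the dark granite plate, has a steel pad 142 x 50 x 6 on top; this point is on the pad, 36 above the granite, 76 above the bench top
- knob: Ribbed black knob, diameter 26 mm, on the end face of the fixture; fixed, need not be touched. Origin at its centre, 107 mm from the pin's axis towards the fixture's -x end and 21 below the pin's foot
- carriage_center (a point): Blue lock carriage, a flat block 156 mm (x, lengthwise) x 60 (y) x 16 high, the same both ways round. This point is its centre, half-way up, on the axis of its 18 diameter through bore. In its top are two round recesses, diameter 32, 6 deep, at x = +55 and -55, y = 0. Starts flat on the granite, recesses up (z up); 0.4 kg
- follower_center (a point): Brass cam follower, a grooved roller with a flange at either end: flange diameter 40 mm, height 22, 18 diameter through bore. This point is its centre, half-way up; z is its axis. Starts standing with its axis upright on the granite, 0.16 kg
- catch_center (a point): Zinc-plated door catch, a flat two-armed lever 10 mm thick (x -65 to +67). This point is the centre of its 18 diameter bore, half-way up, near its balance point. Round the bore it is 32 wide (y), straight-sided from x = -30 to +30. The +x arm narrows and ends in a hook turned to +y (out to y = +24); the -x arm is a plain straight tail. Starts flat on the granite, z up; 0.24 kg
- stop_a_center (a point): One of two identical grey rubber stops, a plain cylinder diameter 24 mm, height 24, with a small dark hole in its top. This point is its centre, half-way up; z is its axis. Starts upright on the granite; stands in either recess of the carriage
- stop_b_center (a point): The other grey rubber stop, identical to the first; takes the other recess
- jar: Bystander: a small closed jar with a black cap, diameter 40 mm, height 42, standing among the parts. Origin at the centre of its underside
- square: Bystander: an engineer's steel square, dark stock 16 x 100 x 14 mm high lying along y with a 60 mm blade towards +x, lying on the granite beyond the parts. Origin at the centre of the stock's underside
- tray: Bystander: an open grey plastic tray of screws and washers, 70 mm (x) x 160 (y) x 30 high, beyond the parts. Origin at the centre of its underside
Things that resemble listed ones, but are neither listed nor needed, are in the scene too. What is shaped like the part that bears stop_a_center but purple is not meant.

How it is judged:
By the outcome, as a careful person would: the job done as asked, in the order asked, and still so for the second after the job is handed in, with the robot touching nothing.
It also fails if it takes over 144 s, if anything falls off the work surface, if the arm or the gripper's body presses on something with over 40 N, if the wrist force passes 120 N, or if a joint passes its speed limit or range.

## Working session

There is one attempt and no reset: what is moved stays moved. The work goes in short steps, Python scripts to look and compute and a shell command to move; the robot and the scene stay as the last step left them, time stands still between calls to the robot, and variables do not carry over. Pictures are saved under pics/ and viewed, and the job is handed in when it is done.

```bash
ls; mkdir -p pics; python3 - <<'E'
from workcell import env
import cv2
print(env.get_state())
for n in ["scene","side","wrist"]:
    r=env.read_camera(n); cv2.imwrite(f"pics/{n}0.png",r["color"]); print(n,r["mtx"].tolist(),r["view"].tolist())
E
```

```text
pics
{'clock': 0.0, 'joint_pos': array([-1.39604078e-01,  3.13976414e-01,  4.49400817e-02,  1.30361068e+00,
       -4.54606267e-05,  1.43116526e+00]), 'qvel': array([-4.63096360e-04,  4.07378811e-04,  1.43541818e-03, -1.02747581e-03,
        8.25850330e-05, -2.05076256e-04]), 'tau': array([-2.90074182e-03, -4.80629075e+01,  2.98531097e+01,  1.95313990e-02,
       -3.83516899e-04, -4.27451073e-05]), 'tcp_pos': array([5.74463374e-01, 4.96511876e-05, 2.30406629e-01]), 'orientation': array([-7.25328115e-04,  7.07096920e-01,  7.07116037e-01, -5.75045519e-04]), 'wrist_force': array([-0.43753837, -0.24413351,  0.35375384]), 'ft_torque': array([ 0.01751138,  0.02049472, -0.01965706]), 'finger_gap': 0.08529875047591941}
scene [[448.9286866616142, 0.0, 322.0350551662692], [0.0, 448.9286866616142, 198.4174306003096], [0.0, 0.0, 1.0]] [[0.6262242070300293, 0.7796194785009196, 0.006058982717002203, -0.33792719932928733], [0.5139345413788371, -0.40694564255958027, -0.75515993748311, -0.21716500185856277], [-0.5862717200303416, 0.4760133535350921, -0.6555125914495771, 1.4305513495540936], [0.0, 0.0, 0.0, 1.0]]
side [[455.9068677000806, 0.0, 321.92544920993913], [0.0, 455.9068677000806, 203.43121137170212], [0.0, 0.0, 1.0]] [[-0.972481131626917, -0.23274196151689414, 0.010565414279582769, 0.50390112460876], [-0.15837594632692836, 0.6271322728756089, -0.7626415750160246, 0.16338348712566128], [0.170872783832536, -0.7433278493821827, -0.6467350308110565, 0.902005606681858], [0.0, 0.0, 0.0, 1.0]]
wrist [[317.625996817067, 0.0, 319.8962289878193], [0.0, 317.625996817067, 204.0220167939318], [0.0, 0.0, 1.0]] [[0.9999985052359821, -0.0004623980503220826, -0.001666047371672593, -0.5743546102663448], [-1.0959812746747529e-05, -0.9652523077319296, 0.2613196936667176, -0.034703241768639606], [-0.0017289897871599381, -0.2613192847958751, -0.9652508699753077, 0.37850298020910833], [0.0, 0.0, 0.0, 1.0]]
```

View pics/scene0.png

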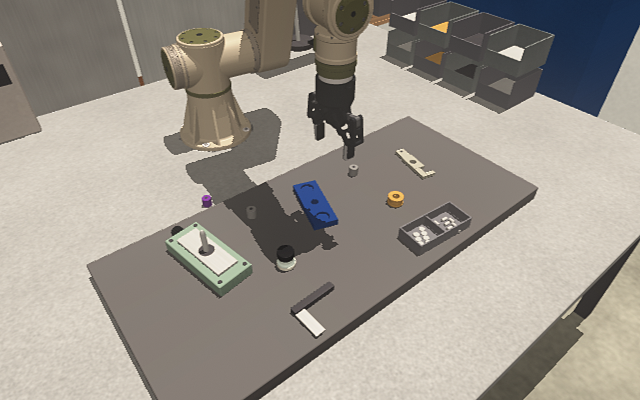

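View pics/side0.png

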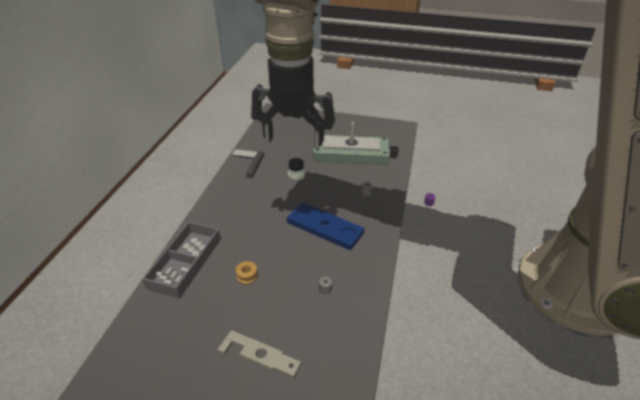

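View pics/wrist0.png

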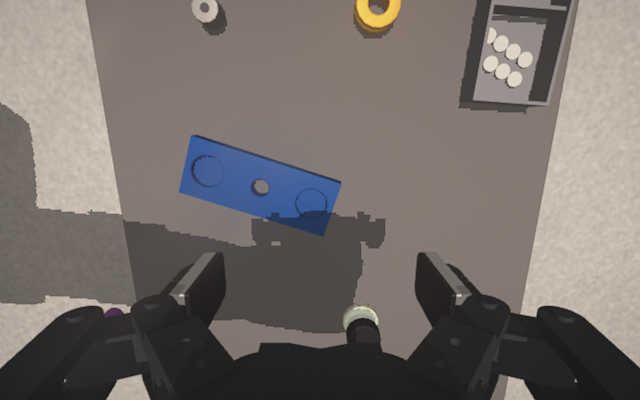

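```bash
cat > h.py <<'E'
from workcell import env
import numpy as np, cv2
def cam(n):
    r=env.read_camera(n); return r["color"],r["mtx"],r["view"]
def ray(K,V,px):
    d=np.linalg.inv(K)@np.array([px[0],px[1],1.0]); R=V[:3,:3]; return -R.T@V[:3,3], R.T@d
def atz(K,V,px,z):
    o,d=ray(K,V,px); return o+d*(z-o[2])/d[2]
def proj(K,V,P):
    p=V[:3,:3]@np.asarray(P,float)+V[:3,3]; q=K@p; return q[:2]/q[2]
def tri(obs):
    A=np.zeros((3,3));b=np.zeros(3)
    for K,V,px in obs:
        o,d=ray(K,V,px); d/=np.linalg.norm(d); M=np.eye(3)-np.outer(d,d); A+=M;b+=M@o
    return np.linalg.solve(A,b)
Z={"pin_foot":.076,"knob":.055,"carriage_center":.048,"follower_center":.051,"catch_center":.045,"stop_a_center":.052,"jar":.061,"square":.047,"tray":.055}
E
python3 - <<'E'
from h import *
np.set_printoptions(precision=4,suppress=True)
for n in ["scene","side","wrist"]:
    im,K,V=cam(n); print(n,"campos",-V[:3,:3].T@V[:3,3])
    for t in Z:
        for f in (env.boxes_of,):
            for d in f(n,t): print(t,round(d["p"],2),np.round(d["location"],1),atz(K,V,d["location"],Z[t]))
    cv2.imwrite(f"pics/{n}1.png",im)
print(env.get_state()["clock"])
E
```

```text
scene campos [ 1.1619 -0.5059  0.7758]
pin_foot 0.48 [201.9 241. ] [ 0.4848 -0.2862  0.076 ]
knob 0.45 [176.9 230.3] [ 0.3994 -0.3082  0.055 ]
carriage_center 0.98 [317.1 207.8] [ 0.5305 -0.0084  0.048 ]
follower_center 0.61 [395.8 198.2] [0.6261 0.1637 0.051 ]
catch_center 0.68 [412.  165.3] [0.5531 0.3027 0.045 ]
stop_a_center 0.5 [206.5 202.7] [ 0.3529 -0.2101  0.052 ]
stop_a_center 0.42 [250.6 214.2] [ 0.4542 -0.1481  0.052 ]
jar 0.89 [285.3 258.1] [ 0.624  -0.1675  0.061 ]
jar 0.7 [414.1 163.9] [0.5656 0.294  0.061 ]
jar 0.46 [433.8 227.8] [0.7588 0.148  0.061 ]
square 0.93 [310.1 308. ] [ 0.7477 -0.1971  0.047 ]
tray 0.85 [433.7 227.9] [0.7555 0.153  0.055 ]
side campos [0.3618 0.6853 0.7026]
pin_foot 0.68 [352.  132.1] [ 0.5182 -0.334   0.076 ]
knob 0.44 [394.1 145.6] [ 0.4055 -0.3301  0.055 ]
carriage_center 0.65 [325.1 222.5] [ 0.5137 -0.0081  0.048 ]
follower_center 0.73 [245.4 274. ] [0.625  0.1691 0.051 ]
stop_a_center 0.63 [428.3 196.8] [ 0.3066 -0.1437  0.052 ]
stop_a_center 0.59 [365.3 190.3] [ 0.4483 -0.132   0.052 ]
jar 0.78 [297.7 168.1] [ 0.6179 -0.1651  0.061 ]
square 0.55 [253.9 156.4] [ 0.7443 -0.2047  0.047 ]
tray 0.68 [180.9 260.1] [0.7548 0.1693 0.055 ]
tray 0.41 [260.2 349.4] [0.5446 0.3144 0.055 ]
wrist campos [0.5753 0.0651 0.3743]
knob 0.49 [514.9  50.1] [0.7548 0.1253 0.055 ]
carriage_center 0.66 [253.1 187. ] [ 0.5052 -0.0048  0.048 ]
carriage_center 0.33 [361.4 324.5] [ 0.6244 -0.1714  0.048 ]
follower_center 0.68 [372.8  15.9] [0.6234 0.1546 0.051 ]
stop_a_center 0.41 [113.4 314.5] [ 0.3355 -0.1549  0.052 ]
jar 0.72 [360.1 325.8] [ 0.621  -0.1637  0.061 ]
tray 0.88 [514.3  49.5] [0.7542 0.1258 0.055 ]
1.65
```

```bash
python3 - <<'E'
import cv2,numpy as np
a=cv2.imread("pics/scene1.png");b=cv2.imread("pics/side1.png")
A=cv2.resize(a[210:300,150:260],None,fx=6,fy=6,interpolation=cv2.INTER_CUBIC)
B=cv2.resize(b[110:170,300:410],None,fx=7,fy=7,interpolation=cv2.INTER_CUBIC)
cv2.imwrite("pics/fA.png",A);cv2.imwrite("pics/fB.png",B)
E
```

```text
(no output)
```

View pics/fA.png

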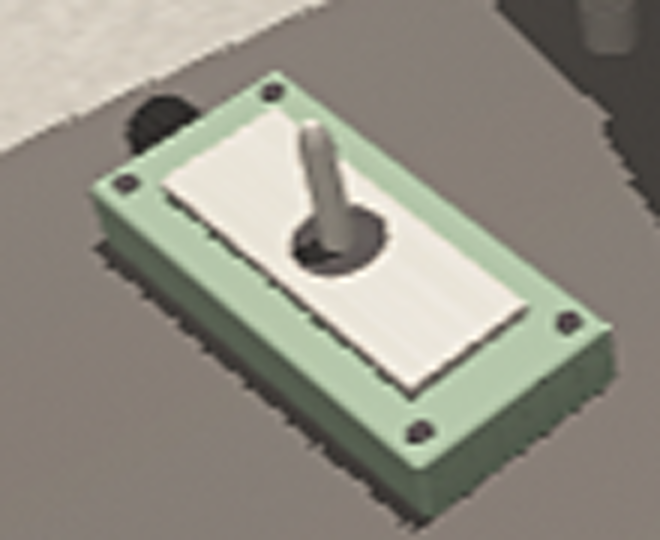

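View pics/fB.png

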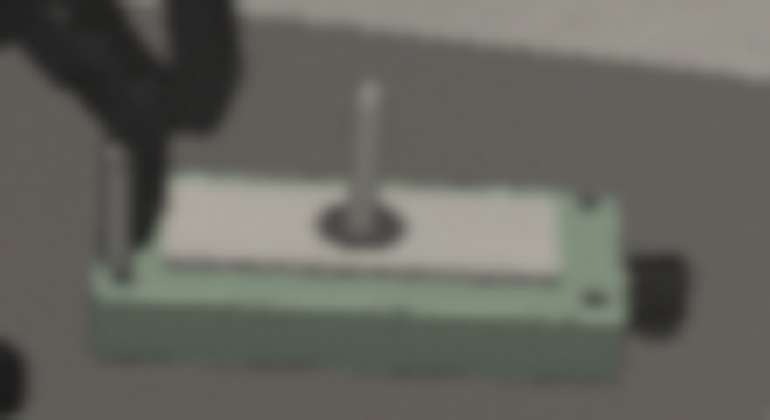

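```bash
python3 - <<'E'
from h import *
np.set_printoptions(precision=4,suppress=True)
_,K,V=cam("scene"); _,K2,V2=cam("side")
c=[atz(K,V,p,.07) for p in [(196.2,222),(165.5,241.3),(251.7,264.7),(220,288)]]
for q in c: print(q)
m=sum(c)/4; print("center",m)
d=(c[2]+c[3]-c[0]-c[1]); print("yaw",np.degrees(np.arctan2(d[1],d[0])),np.linalg.norm(d)/2, "w",np.linalg.norm(c[0]-c[1]),np.linalg.norm(c[2]-c[3]))
print("foot",atz(K,V,(206,250),.076),atz(K2,V2,(351.6,141.7),.076)); print("top",atz(K,V,(202.2,230.8),.134),atz(K2,V2,(352.7,122.1),.134))
# rectified wrist
im,K,V=cam("wrist")
def rect(z,x0,x1,y0,y1,s):
    w=int((x1-x0)*s);h=int((y1-y0)*s)
    src=np.float32([proj(K,V,(x,y,z)) for x,y in [(x0,y1),(x1,y1),(x1,y0),(x0,y0)]])
    H=cv2.getPerspectiveTransform(src,np.float32([(0,0),(w,0),(w,h),(0,h)]))
    return cv2.warpPerspective(im,H,(w,h),flags=cv2.INTER_CUBIC)
I=rect(.056,.38,.68,-.1,.1,2500)
hsv=cv2.cvtColor(I,cv2.COLOR_BGR2HSV); 
m=((hsv[...,0]>100)&(hsv[...,0]<130)&(hsv[...,1]>110)&(hsv[...,2]>15)).astype(np.uint8)
r=cv2.minAreaRect(cv2.findNonZero(cv2.morphologyEx(m,cv2.MORPH_OPEN,np.ones((5,5)))));print(r,[.38+r[0][0]/2500,.1-r[0][1]/2500],np.array(r[1])/2.5)
cv2.polylines(I,[np.int32(cv2.boxPoints(r))],1,(0,255,255),1)
cv2.imwrite("pics/rc.png",I)
E
```

```text
[ 0.4177 -0.2668  0.07  ]
[ 0.4312 -0.346   0.07  ]
[ 0.6027 -0.2359  0.07  ]
[ 0.6148 -0.3157  0.07  ]
center [ 0.5166 -0.2911  0.07  ]
yaw 9.426909804525328 0.18679227009181051 w 0.08039681669034617 0.08073123701848699
foot [ 0.5136 -0.2916  0.076 ] [ 0.5107 -0.2884  0.076 ]
top [ 0.5158 -0.2907  0.134 ] [ 0.5106 -0.2858  0.134 ]
((332.71673583984375, 256.76947021484375), (389.57708740234375, 154.87835693359375), 18.087003707885742) [0.5130866943359376, -0.002707788085937496] [155.8308  61.9513]
```

View pics/rc.png

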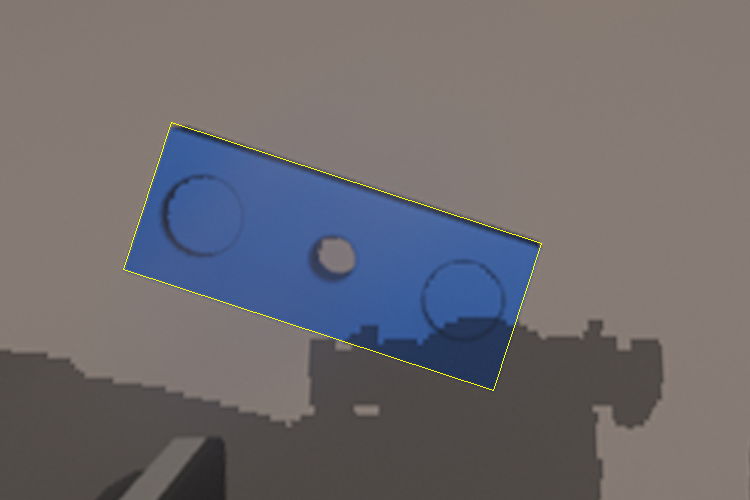

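```bash
cat >> h.py <<'E'
def yaw():
    w,x,y,z=env.get_state()["orientation"]
    # tool y axis in world
    yv=np.array([2*(x*y-w*z),1-2*(x*x+z*z),2*(y*z+w*x)]); return np.degrees(np.arctan2(yv[1],yv[0]))
def go(p,yd):
    """rows needed (units) to tool y angle yd and TCP p, from present"""
    s=env.get_state(); y=yaw(); t=(y-yd+180)%360-180
    a=np.radians(yd); tx=np.array([-np.sin(a),np.cos(a),0]); ty=np.array([np.cos(a),np.sin(a),0])
    # tool x = y x z ; z=-Z -> x = y x (-Z) = 
    tx=np.cross(ty,[0,0,-1]); d=np.asarray(p)-s["tcp_pos"]
    print("clk %.2f"%s["clock"],"tcp",np.round(s["tcp_pos"],4),"yaw %.2f"%y,"gap %.4f"%s["finger_gap"],"F",np.round(s["wrist_force"],1),"j",np.round(s["joint_pos"],2))
    print("turn units %.2f; shift after turn: x %.3f y %.3f z %.3f"%(t/6,d@tx/.02,d@ty/.02,-d[2]/.02))
E
python3 -c "
from h import *
go([.5128,-.0036,.10],71.9)"
python3 -m pendant '[[[0,0,0],-1,-1],[[0,0,0],-1,-1],[[0,0,0],-1,-1],[[0,0,0],-1,-1],[[0,0,0],-1,-1],[[0,0,0],-1,-1],[[0,0,0],-1,-1],[[0,0,0],-1,-1],[[0,0,0],-1,-1],[[0,0,0],-1,-1],[[0,0,0],-1,-1],[[0,0,0],-1,-1]]'
python3 -c "
from h import *
go([.5128,-.0036,.10],71.9)"
```

```text
clk 1.80 tcp [ 0.5751 -0.      0.2313] yaw 0.00 gap 0.0855 F [ 0.4 -0.8  0.5] j [-0.14  0.31  0.05  1.3   0.    1.43]
turn units -11.98; shift after turn: x 2.903 y -1.138 z 6.566
clock: 3.3
tcp_pos: [0.575, -0.0, 0.2313]
orientation: [0.0, 0.155, 0.988, -0.0]
wrist_force: [0.2, 0.2, -0.4]
finger_gap: 0.0855
clk 3.30 tcp [ 0.575  -0.      0.2313] yaw 72.20 gap 0.0855 F [ 0.2  0.2 -0.4] j [-0.14  0.31  0.05  1.3  -0.    0.17]
turn units 0.05; shift after turn: x 2.901 y -1.136 z 6.566
```

```bash
python3 -m pendant '[[[0.9,-0.3,0.7],0,-1],[[1,-0.4,0.9],0,-1],[[1,-0.44,0.9],0,-1],[[0,0,1],0,-1],[[0,0,1],0,-1],[[0,0,1],0,-1],[[0,0,0],0,-1],[[0,0,0],0,-1]]' 60
python3 - <<'E'
from h import *
im,K,V=cam("wrist"); cv2.imwrite("pics/w2.png",im)
go([.5128,-.0036,.037],71.9)
for dx in (-.078,.078):
  for dy in (-.03,.03):
    a=np.radians(-18.1); print(proj(K,V,(.5128+dx*np.cos(a)-dy*np.sin(a),-.0036+dx*np.sin(a)+dy*np.cos(a),.056)))
E
```

```text
clock: 4.3
tcp_pos: [0.5133, -0.0038, 0.122]
orientation: [0.0, 0.156, 0.988, -0.0]
wrist_force: [-0.1, 0.4, -0.2]
finger_gap: 0.0853
clk 4.35 tcp [ 0.5135 -0.0039  0.1223] yaw 72.00 gap 0.0851 F [-0.6 -0.4  0.3] j [-0.16  0.26 -0.31  1.01  0.    0.15]
turn units 0.02; shift after turn: x 0.039 y 0.002 z 4.264
[273.51367986  96.32665739]
[369.65023561  96.45834645]
[281.1811117  314.70066921]
[360.86983321 314.78782136]
```

View pics/w2.png

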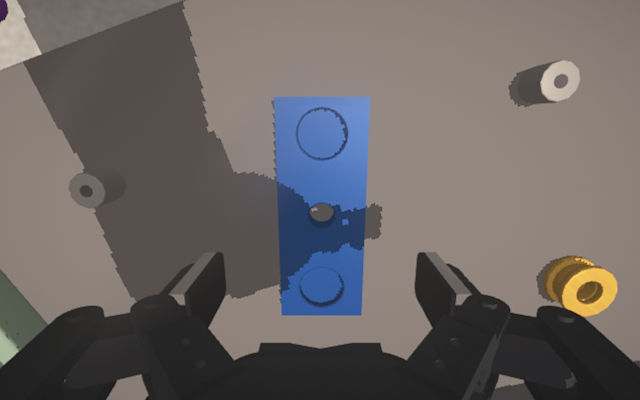

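```bash
python3 -m pendant '[[[0,0,1],0,-1],[[0,0,1],0,-1],[[0,0,1],0,-1],[[0,0,1],0,-1],[[0,0,0.2],0,-1],[[0,0,0],0,0.5],[[0,0,0],0,1],[[0,0,0],0,1],[[0,0,0],0,1],[[0,0,0],0,1],[[0,0,0],0,1],[[0,0,0],0,1]]' 60
python3 - <<'E'
from h import *
im,K,V=cam("wrist"); cv2.imwrite("pics/w3.png",im)
go([.5128,-.0036,.037],71.9)
E
```

```text
clock: 5.85
tcp_pos: [0.514, -0.0039, 0.0388]
orientation: [0.001, 0.156, 0.988, 0.0]
wrist_force: [-1.4, 0.3, 7.2]
finger_gap: 0.0581
clk 5.90 tcp [ 0.5141 -0.0039  0.0389] yaw 72.00 gap 0.0585 F [0.3 0.3 6.5] j [-0.16  0.34 -0.42  0.81  0.    0.15]
turn units 0.02; shift after turn: x 0.064 y -0.006 z 0.093
```

View pics/w3.png

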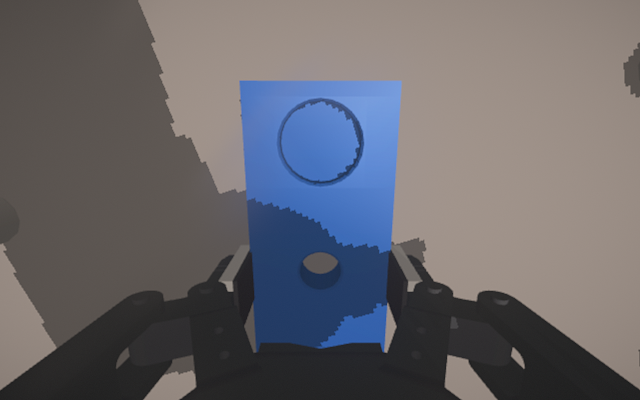

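```bash
python3 -m pendant '[[[0,0,-0.5],0,1],[[0,0,-1],0,1],[[0,0,-1],0,1],[[0,0,-1],0,1],[[0,0,-1],0,1],[[0,0,-1],0,1],[[0,0,-1],-0.9,1],[[0,0,-0.5],-0.9,1],[[0,0,0],-0.9,1],[[0,0,0],-0.9,1],[[0,0,0],-0.95,1],[[0,0,0],0,1]]'
python3 - <<'E'
from h import *
go([.661,-.265,.178],99.4)
E
```

```text
clock: 7.4
tcp_pos: [0.5122, -0.0037, 0.1772]
orientation: [-0.001, -0.081, 0.997, 0.0]
wrist_force: [-0.4, -0.9, -4.7]
finger_gap: 0.0585
clk 7.40 tcp [ 0.5122 -0.0037  0.1772] yaw 99.24 gap 0.0585 F [-0.4 -0.9 -4.7] j [-0.16  0.22 -0.22  1.14 -0.   -0.33]
turn units -0.03; shift after turn: x -5.205 y -14.104 z -0.042
```

```bash
python3 -m pendant '[[[-0.4,-0.9,0],0,1],[[-0.4,-1,0],0,1],[[-0.4,-1,0],0,1],[[-0.4,-1,0],0,1],[[-0.4,-1,0],0,1],[[-0.4,-1,0],0,1],[[-0.4,-1,0],0,1],[[-0.4,-1,0],0,1],[[-0.4,-1,0],0,1],[[-0.4,-1,0],0,1],[[-0.4,-1,0],0,1],[[-0.4,-1,0],0,1]]'
python3 -m pendant '[[[-0.3,-1,0],0,1],[[-0.1,-1,0],0,1],[[0,-0.2,0],0,1],[[0,0,0],0,1],[[0,0,0],0,1]]'
python3 - <<'E'
from h import *
im,K,V=cam("wrist"); cv2.imwrite("pics/w4.png",im)
go([.661,-.265,.178],99.4)
E
```

```text
clock: 8.9
tcp_pos: [0.6465, -0.2247, 0.1768]
orientation: [-0.0, -0.081, 0.997, 0.0]
wrist_force: [0.3, 0.3, -4.8]
finger_gap: 0.0581
clock: 9.52
tcp_pos: [0.6608, -0.2646, 0.1773]
orientation: [-0.0, -0.081, 0.997, 0.0]
wrist_force: [-0.0, 0.0, -4.1]
finger_gap: 0.0585
clk 9.57 tcp [ 0.6609 -0.2645  0.1774] yaw 99.35 gap 0.0583 F [-0.3  1.4 -4.8] j [-0.49  0.61  0.37  1.34  0.   -0.66]
turn units -0.01; shift after turn: x -0.001 y -0.027 z -0.028
```

View pics/w4.png

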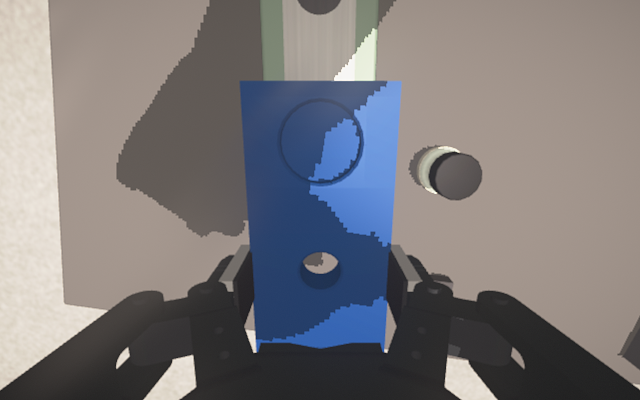

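```bash
python3 -m pendant '[[[0.8,0.8,0],0,1],[[1,1,0],0,1],[[1,1,0],0,1],[[1,1,0],0,1],[[0.2,0.2,0],0,1],[[0,0,0],0,1],[[0,0,0],0,1]]'
python3 - <<'E'
from h import *
im,K,V=cam("wrist"); cv2.imwrite("pics/w5.png",im)
print(proj(K,V,(.513,-.289,.076)),proj(K,V,(.513,-.289,.134)))
go([.513,-.289,.178],99.4)
E
```

```text
clock: 10.45
tcp_pos: [0.5701, -0.1997, 0.1776]
orientation: [0.001, -0.081, 0.997, -0.0]
wrist_force: [0.9, -0.6, -4.0]
finger_gap: 0.0583
[214.61978002 111.21596707] [181.57009814 109.21992212]
clk 10.50 tcp [ 0.57   -0.1998  0.1774] yaw 99.29 gap 0.0582 F [-0.1 -0.  -4.8] j [-0.47  0.39  0.02  1.2   0.   -0.63]
turn units -0.02; shift after turn: x 3.539 y -3.937 z -0.031
```

View pics/w5.png

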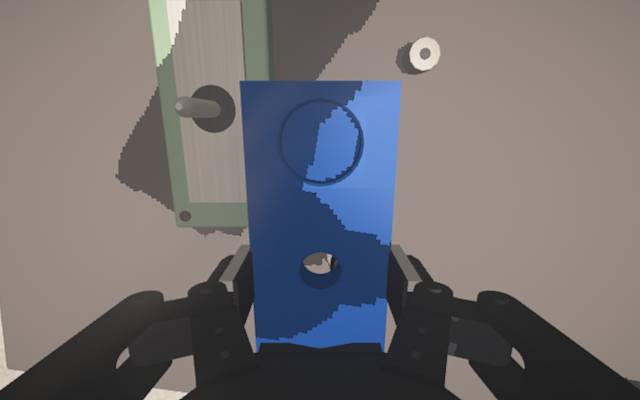

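```bash
python3 - <<'E'
from h import *
im=cv2.imread("pics/w5.png")
A=cv2.resize(im[70:250,145:275],None,fx=4.4,fy=3.3,interpolation=cv2.INTER_CUBIC)
A=cv2.resize(im[70:150,150:270],None,fx=6,fy=6,interpolation=cv2.INTER_CUBIC)
B=cv2.resize(im[235:300,240:400],None,fx=4,fy=4,interpolation=cv2.INTER_CUBIC)
cv2.imwrite("pics/w5a.png",A);cv2.imwrite("pics/w5b.png",B)
E
```

```text
(no output)
```

View pics/w5a.png

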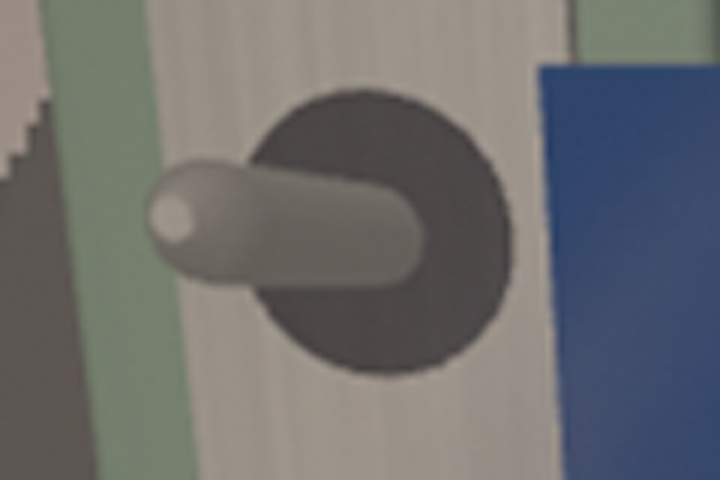

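View pics/w5b.png

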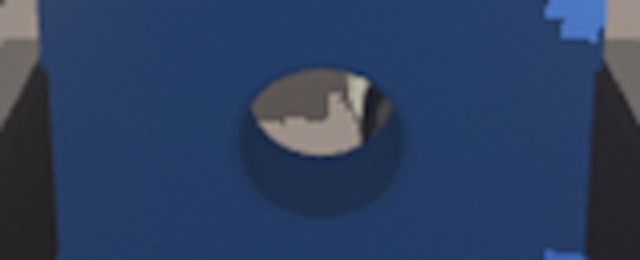

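```bash
python3 - <<'E'
from h import *
np.set_printoptions(precision=4,suppress=True)
im,K,V=cam("wrist"); s=env.get_state(); T=s["tcp_pos"]
top=atz(K,V,(178.7,106.3),.134); foot=atz(K,V,(213.3,108.8),.076)
print("top",top,"foot",foot)
b=atz(K,V,(320.3,270.5),T[2]+.0171); print("bore",b,"rel tcp",b-T)
# carriage corners far
for p in [(240.5,81),(401,81)]: print(atz(K,V,p,T[2]+.0171))
# fixture yaw: right inner pad edge / base edge rectified at z=.07
def e(p,q,z):
    a=atz(K,V,p,z);c=atz(K,V,q,z);d=a-c; return np.degrees(np.arctan2(d[1],d[0]))
cv2.imwrite("pics/w6.png",cv2.resize(im[0:240,130:290],None,fx=4,fy=2.5,interpolation=cv2.INTER_CUBIC))
I=im; g=cv2.cvtColor(im,cv2.COLOR_BGR2HSV)
for r in range(5,225,20): print(r,[int(x) for x in np.where((g[r,130:280,0]>40)&(g[r,130:280,0]<85)&(g[r,130:280,1]>30))[0][[0,-1]]+130] )
E
```

```text
top [ 0.5115 -0.2906  0.134 ] foot [ 0.5113 -0.29    0.076 ]
bore [ 0.5683 -0.2009  0.1943] rel tcp [-0.0016 -0.0011  0.0171]
[ 0.4966 -0.2427  0.1943]
[ 0.487  -0.1838  0.1943]
5 [148, 270]
25 [151, 271]
45 [153, 272]
65 [156, 270]
85 [159, 174]
105 [161, 173]
125 [164, 179]
145 [166, 181]
165 [169, 184]
185 [171, 186]
205 [174, 209]
```

View pics/w6.png

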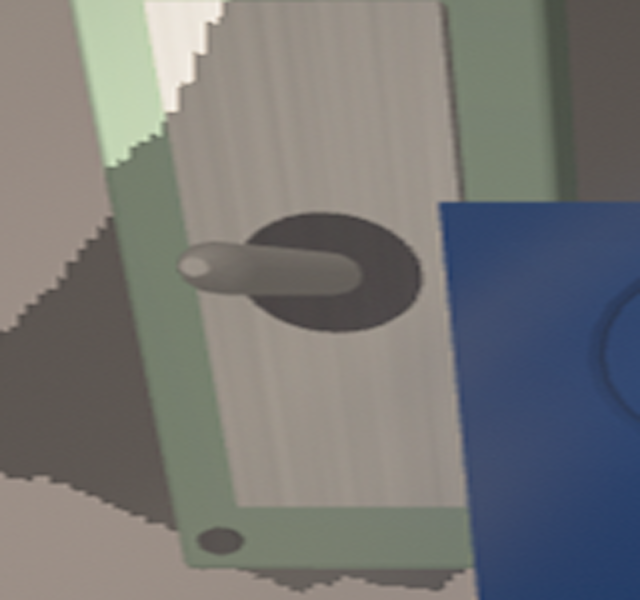

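```bash
python3 - <<'E'
from h import *
im,K,V=cam("wrist")
a=atz(K,V,(148,5),.07);c=atz(K,V,(174,205),.07);d=c-a; print("fix yaw",np.degrees(np.arctan2(d[1],d[0])))
# carriage edges top
T=env.get_state()["tcp_pos"]
g=cv2.cvtColor(im,cv2.COLOR_BGR2HSV); z=T[2]+.0171
L=[];Rr=[]
for r in range(90,240,10):
    c=np.where((g[r,225:415,0]>100)&(g[r,225:415,0]<130)&(g[r,225:415,1]>110))[0]+225; L.append((c[0],r));Rr.append((c[-1],r))
for S in (L,Rr):
    P=np.array([atz(K,V,p,z)[:2] for p in S]); k=np.polyfit(P[:,0],P[:,1],1); print(np.degrees(np.arctan(k[0])))
go([.5131,-.2892,.178],99.4)
E
```

```text
fix yaw 9.55195286171436
9.611116860708282
9.156694273731036
clk 10.60 tcp [ 0.5697 -0.1997  0.1771] yaw 99.29 gap 0.0583 F [-0.  -0.  -4.9] j [-0.47  0.39  0.02  1.2   0.   -0.63]
turn units -0.02; shift after turn: x 3.522 y -3.952 z -0.045
```

```bash
python3 -m pendant '[[[0.82,-0.95,0],-0.02,1],[[0.9,-1,0],0,1],[[0.9,-1,0],0,1],[[0.9,-1,0],0,1],[[0,0,0.7],0,1],[[0,0,0.7],0,1],[[0,0,0],0,1],[[0,0,0],0,1]]'
python3 - <<'E'
from h import *
for n in ("scene","side"):
    im,K,V=cam(n); c=proj(K,V,(.5115,-.2903,.14)).astype(int)
    cv2.imwrite(f"pics/p1{n}.png",cv2.resize(im[max(0,c[1]-50):c[1]+50,c[0]-65:c[0]+65],None,fx=6,fy=6,interpolation=cv2.INTER_CUBIC))
im,K,V=cam("wrist"); cv2.imwrite("pics/p1w.png",cv2.resize(im[235:300,240:400],None,fx=4,fy=4,interpolation=cv2.INTER_CUBIC))
print(proj(K,V,(.5115,-.2903,.134)))
go([.5131,-.2892,.0745],99.4)
E
```

```text
clock: 11.6
tcp_pos: [0.5129, -0.288, 0.1491]
orientation: [-0.0, -0.083, 0.997, 0.0]
wrist_force: [-0.1, -0.5, -4.9]
finger_gap: 0.0587
[318.84896687 241.95325206]
clk 11.75 tcp [ 0.5131 -0.2885  0.1498] yaw 99.46 gap 0.0587 F [ 0.2  0.1 -4.6] j [-0.65  0.37 -0.07  1.13  0.   -0.81]
turn units 0.01; shift after turn: x 0.008 y -0.034 z 3.767
```

View pics/p1w.png

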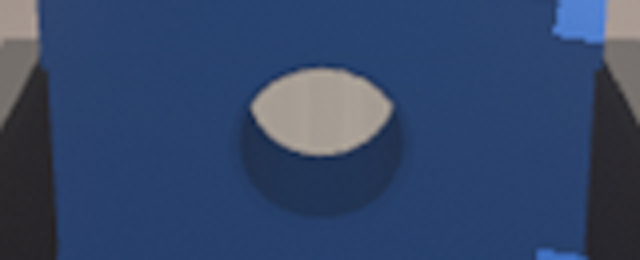

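View pics/p1side.png

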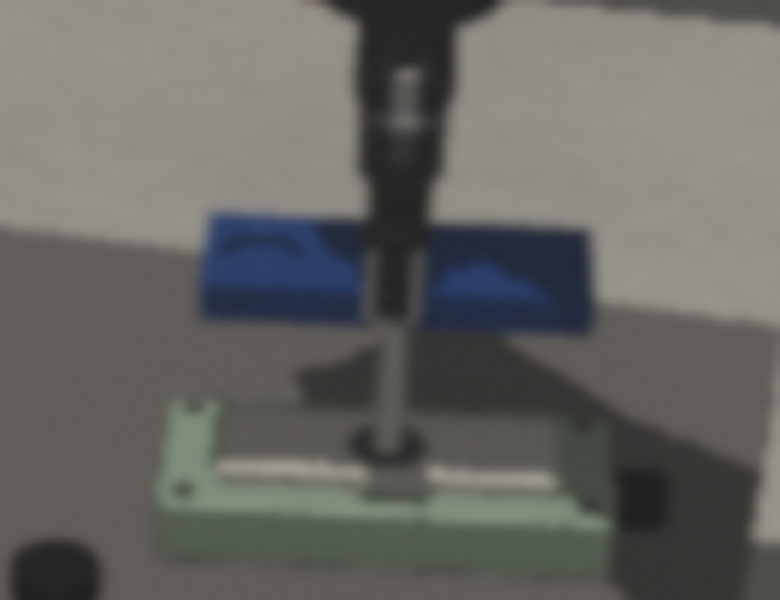

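View pics/p1scene.png

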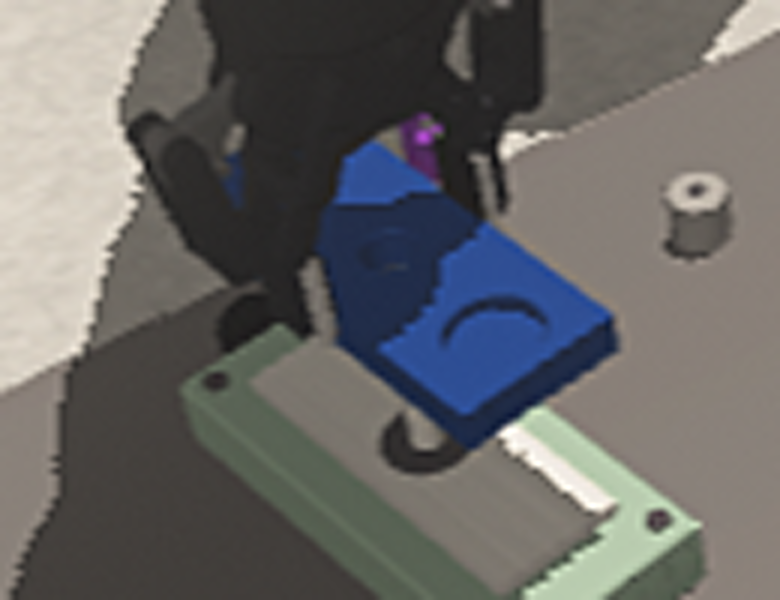

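```bash
python3 -m pendant '[[[0,-0.03,0.4],0,1],[[0,0,0.4],0,1],[[0,0,0.4],0,1],[[0,0,0.3],0,1],[[0,0,0],0,1]]'
python3 - <<'E'
from h import *
im,K,V=cam("wrist"); cv2.imwrite("pics/p2w.png",cv2.resize(im[235:300,240:400],None,fx=4,fy=4,interpolation=cv2.INTER_CUBIC))
go([.5131,-.2892,.0745],99.4)
E
```

```text
clock: 12.38
tcp_pos: [0.5122, -0.289, 0.1185]
orientation: [-0.001, -0.082, 0.997, 0.0]
wrist_force: [-0.1, 0.1, -5.2]
finger_gap: 0.0581
clk 12.43 tcp [ 0.5125 -0.2891  0.119 ] yaw 99.42 gap 0.0582 F [ 0.9  0.1 -5.5] j [-0.65  0.39 -0.12  1.06  0.   -0.81]
turn units 0.00; shift after turn: x -0.029 y -0.007 z 2.223
```

View pics/p2w.png

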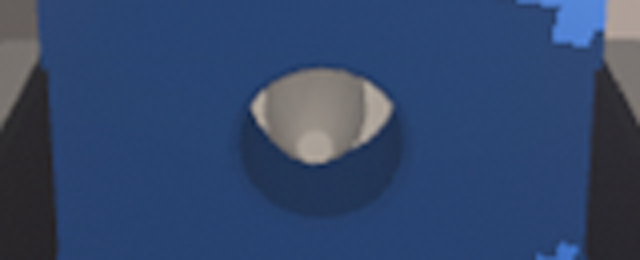

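```bash
python3 -m pendant '[[[0,0,0.5],0,1],[[0,0,0.5],0,1],[[0,0,0.5],0,1],[[0,0,0.4],0,1],[[0,0,0.2],0,1],[[0,0,0],0,1]]'
python3 - <<'E'
from h import *
go([.5131,-.2892,.0745],99.4)
E
```

```text
clock: 13.18
tcp_pos: [0.5125, -0.2892, 0.077]
orientation: [-0.0, -0.082, 0.997, 0.0]
wrist_force: [0.2, 0.1, -4.6]
finger_gap: 0.0581
clk 13.18 tcp [ 0.5125 -0.2892  0.077 ] yaw 99.42 gap 0.0581 F [ 0.2  0.1 -4.6] j [-0.65  0.43 -0.18  0.97  0.   -0.81]
turn units 0.00; shift after turn: x -0.027 y -0.007 z 0.124
```

```bash
python3 -m pendant '[[[0,0,0.13],0,1],[[0,0,0],0,1],[[0,0,0],0,0],[[0,0,0],0,-1],[[0,0,0],0,-1],[[0,0,0],0,-1],[[0,0,-0.6],0,-1],[[0,0,-1],0,-1],[[0,0,-1],0,-1],[[0,0,-1],0,-1],[[0,0,-1],0,-1],[[0,0,-1],0,-1]]'
python3 - <<'E'
from h import *
im,K,V=cam("wrist"); cv2.imwrite("pics/p3w.png",im)
go([.6255,.166,.17],99.4)
E
```

```text
clock: 14.68
tcp_pos: [0.5129, -0.2894, 0.1885]
orientation: [0.0, -0.082, 0.997, -0.0]
wrist_force: [-0.3, 0.1, 0.3]
finger_gap: 0.0856
clk 14.72 tcp [ 0.5139 -0.2902  0.1914] yaw 99.42 gap 0.0857 F [ 0.1 -0.5  2.2] j [-0.65  0.35  0.    1.22  0.   -0.81]
turn units 0.00; shift after turn: x -9.228 y 21.591 z 1.070
```

View pics/p3w.png

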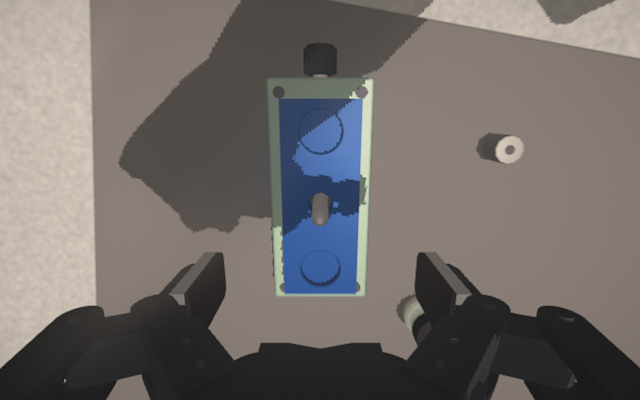

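```bash
python3 - <<'E'
from h import *
np.set_printoptions(precision=4,suppress=True)
im,K,V=cam("wrist")
for p,z in [((320.5,131),.092),((320.5,267.5),.092),((509.5,149.5),.064),((320,198),.134)]: print(atz(K,V,p,z))
E
python3 -m pendant '[[[-0.4,0.9,0],0,-1],[[-0.43,1,0],0,-1],[[-0.43,1,0],0,-1],[[-0.43,1,0],0,-1],[[-0.43,1,0],0,-1],[[-0.43,1,0],0,-1],[[-0.43,1,0],0,-1],[[-0.43,1,0],0,-1],[[-0.43,1,0],0,-1],[[-0.43,1,0],0,-1],[[-0.43,1,0],0,-1],[[-0.43,1,0],0,-1]]' 
python3 -m pendant '[[[-0.3,1,0],0,-1],[[-0.3,1,0],0,-1],[[-0.2,1,0],0,-1],[[0,1,0],0,-1],[[0,1,0],0,-1],[[0,1,0],0,-1],[[0,1,0],0,-1],[[0,1,0],0,-1],[[0,0,0],0,-1],[[0,0,0],0,-1]]' 
python3 - <<'E'
from h import *
im,K,V=cam("wrist"); cv2.imwrite("pics/f1.png",im)
go([.6255,.166,.10],99.4)
E
```

```text
[ 0.4586 -0.3003  0.092 ]
[ 0.5684 -0.2821  0.092 ]
[ 0.4487 -0.141   0.064 ]
[ 0.4988 -0.2939  0.134 ]
clock: 16.27
tcp_pos: [0.5751, -0.036, 0.1867]
orientation: [0.0, -0.082, 0.997, -0.0]
wrist_force: [-0.3, -0.1, 0.6]
finger_gap: 0.0852
clock: 17.52
tcp_pos: [0.5646, 0.1228, 0.1867]
orientation: [0.0, -0.082, 0.997, -0.0]
wrist_force: [-0.4, -0.4, 1.0]
finger_gap: 0.0858
clk 17.57 tcp [0.5647 0.1225 0.1867] yaw 99.40 gap 0.0853 F [ 0.3 -0.8 -0.4] j [ 0.07  0.33 -0.03  1.2  -0.   -0.09]
turn units 0.00; shift after turn: x -3.354 y 1.651 z 4.335
```

View pics/f1.png

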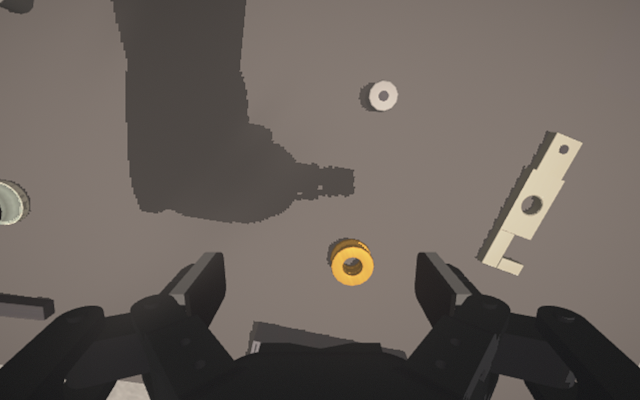

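```bash
python3 - <<'E'
from h import *
np.set_printoptions(precision=4,suppress=True)
im,K,V=cam("wrist")
cv2.imwrite("pics/f1a.png",cv2.resize(im[120:290,470:600],None,fx=4,fy=3.5,interpolation=cv2.INTER_CUBIC) )
cv2.imwrite("pics/f1b.png",cv2.resize(im[70:300,310:420],None,fx=2.5,fy=2.5,interpolation=cv2.INTER_CUBIC) )
for p,z in [((352.5,266),.062),((383.5,95.5),.064),((532,205),.050)]: print(atz(K,V,p,z))
f=atz(K,V,(352.5,266),.062); go([f[0],f[1],.10],99.4)
E
```

```text
[0.6248 0.1618 0.062 ]
[0.4745 0.1576 0.064 ]
[0.5439 0.3142 0.05  ]
clk 17.62 tcp [0.5647 0.1223 0.1867] yaw 99.37 gap 0.0854 F [ 0.1  0.1 -0.3] j [ 0.07  0.33 -0.03  1.2  -0.   -0.09]
turn units -0.00; shift after turn: x -3.285 y 1.459 z 4.334
```

View pics/f1b.png

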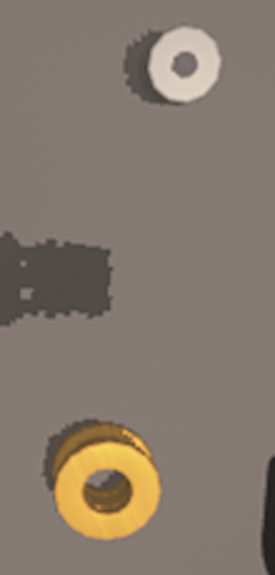

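View pics/f1a.png

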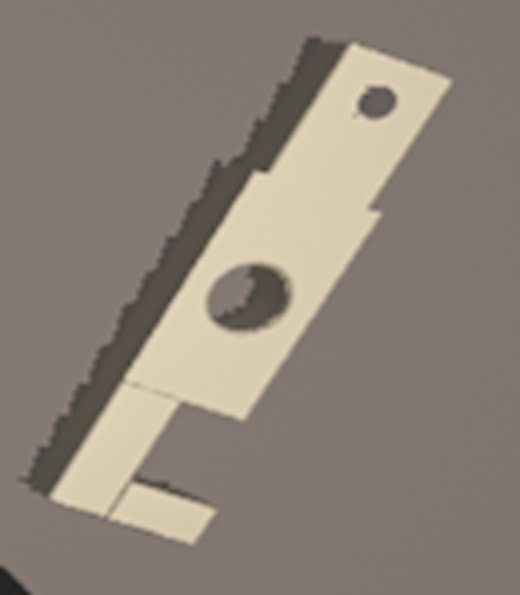

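```bash
python3 -m pendant '[[[-0.9,0.36,0.5],0,-1],[[-0.9,0.4,0.6],0,-1],[[-0.9,0.4,0.6],0,-1],[[-0.58,0.3,0.6],0,-1],[[0,0,0.7],0,-1],[[0,0,0.6],0,-1],[[0,0,0],0,-1]]' 
python3 - <<'E'
from h import *
im,K,V=cam("wrist"); cv2.imwrite("pics/f2.png",im)
go([.6248,.1618,.045],99.4)
print(proj(K,V,[.6248,.1618,.062]))
E
```

```text
clock: 18.5
tcp_pos: [0.623, 0.1618, 0.1134]
orientation: [-0.001, -0.082, 0.997, -0.0]
wrist_force: [-0.5, -0.4, -0.0]
finger_gap: 0.0854
clk 18.55 tcp [0.6237 0.1619 0.1143] yaw 99.40 gap 0.0852 F [ 0.1 -0.6  0.2] j [ 0.13  0.5   0.04  1.11 -0.   -0.03]
turn units 0.00; shift after turn: x -0.054 y -0.016 z 3.467
[321.00652272 226.80015225]
```

View pics/f2.png

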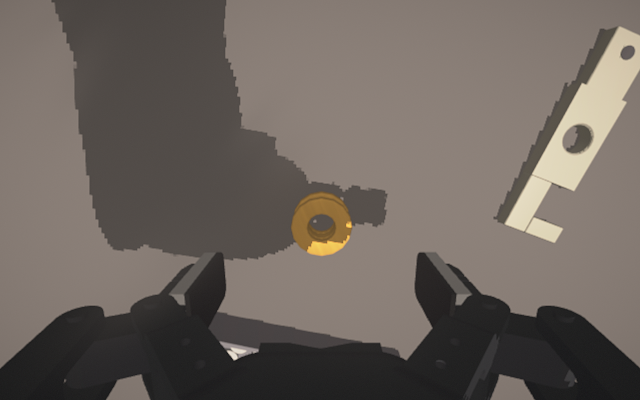

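```bash
python3 -m pendant '[[[-0.05,0,0.7],0,-1],[[0,0,0.9],0,-1],[[0,0,0.9],0,-1],[[0,0,0.9],0,-1],[[0,0,0.03],0,-1],[[0,0,0],0,0],[[0,0,0],0,1],[[0,0,0],0,1],[[0,0,0],0,1],[[0,0,0],0,1],[[0,0,0],0,1],[[0,0,0],0,1]]' 50
python3 - <<'E'
from h import *
im,K,V=cam("wrist"); cv2.imwrite("pics/f3.png",im)
go([.6248,.1618,.045],99.4)
E
```

```text
clock: 20.05
tcp_pos: [0.6263, 0.1627, 0.0475]
orientation: [0.001, -0.082, 0.997, 0.0]
wrist_force: [-0.1, -0.2, 5.3]
finger_gap: 0.0382
clk 20.10 tcp [0.6263 0.1627 0.0475] yaw 99.43 gap 0.0381 F [-1.5  0.3  6. ] j [ 0.13  0.55 -0.05  0.97  0.   -0.03]
turn units 0.00; shift after turn: x 0.083 y -0.031 z 0.124
```

View pics/f3.png

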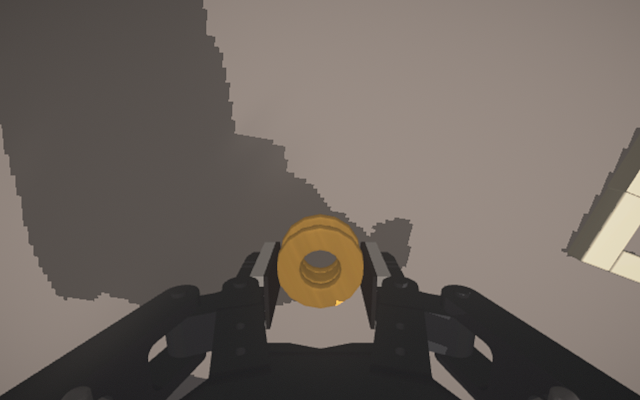

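```bash
python3 -m pendant '[[[0,0,-0.5],0,1],[[0,0,-0.9],0,1],[[0,0,-1],0,1],[[0,0,-1],0,1],[[0,0,-1],0,1],[[0,0,-1],0,1],[[0,0,-1],0,1],[[0,0,0],0,1],[[0,0,0],0,1]]' 
python3 - <<'E'
from h import *
np.set_printoptions(precision=4,suppress=True)
im,K,V=cam("wrist"); cv2.imwrite("pics/f4.png",cv2.resize(im[190:330,260:380],None,fx=4,fy=4,interpolation=cv2.INTER_CUBIC))
go([.590,-.277,.175],99.4)
T=env.get_state()["tcp_pos"]
b=atz(K,V,(320,267),T[2]+.0145);print(b-T)
E
```

```text
clock: 21.22
tcp_pos: [0.625, 0.1624, 0.1732]
orientation: [-0.001, -0.082, 0.997, -0.0]
wrist_force: [-0.7, -0.6, -1.5]
finger_gap: 0.038
clk 21.27 tcp [0.6248 0.1624 0.1729] yaw 99.42 gap 0.0381 F [-0.4 -0.5 -2.1] j [ 0.13  0.47  0.14  1.24 -0.   -0.03]
turn units 0.00; shift after turn: x 5.304 y -21.390 z -0.106
[-0.0017 -0.0013  0.0145]
```

View pics/f4.png

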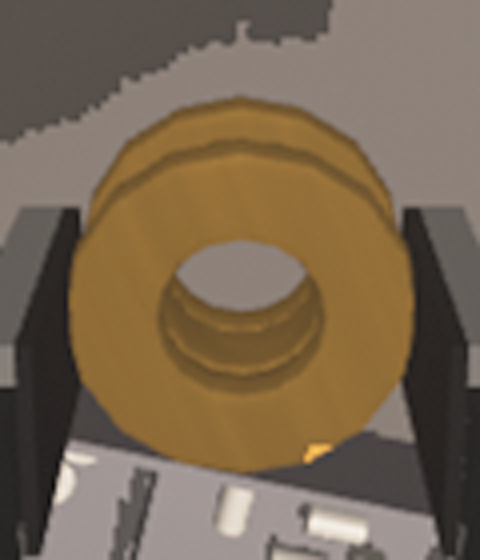

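```bash
python3 -m pendant '[[[0.2,-0.9,0],0,1],[[0.25,-1,0],0,1],[[0.25,-1,0],0,1],[[0.25,-1,0],0,1],[[0.25,-1,0],0,1],[[0.25,-1,0],0,1],[[0.25,-1,0],0,1],[[0.25,-1,0],0,1],[[0.25,-1,0],0,1],[[0.25,-1,0],0,1],[[0.25,-1,0],0,1],[[0.25,-1,0],0,1]]' 
python3 -m pendant '[[[0.25,-1,0],0,1],[[0.25,-1,0],0,1],[[0.25,-1,0],0,1],[[0.25,-1,0],0,1],[[0.25,-1,0],0,1],[[0.25,-1,0],0,1],[[0.25,-1,0],0,1],[[0.25,-1,0],0,1],[[0.25,-1,0],0,1],[[0.1,-0.5,0],0,1],[[0,0,0],0,1],[[0,0,0],0,1]]' 
python3 - <<'E'
from h import *
im,K,V=cam("wrist"); cv2.imwrite("pics/g1.png",im)
cv2.imwrite("pics/g1a.png",cv2.resize(im[60:200,260:380],None,fx=4,fy=4,interpolation=cv2.INTER_CUBIC))
go([.590,-.277,.175],99.4)
print(proj(K,V,(.5115,-.2903,.134)))
E
```

```text
clock: 22.78
tcp_pos: [0.6061, -0.0833, 0.1741]
orientation: [0.0, -0.082, 0.997, -0.0]
wrist_force: [-0.0, -0.3, -2.0]
finger_gap: 0.038
clock: 24.28
tcp_pos: [0.5909, -0.2765, 0.174]
orientation: [-0.0, -0.082, 0.997, 0.0]
wrist_force: [0.5, 0.0, -1.6]
finger_gap: 0.0379
clk 24.32 tcp [ 0.591  -0.2763  0.1741] yaw 99.47 gap 0.0380 F [ 0.3 -0.5 -2. ] j [-0.56  0.48  0.16  1.25  0.   -0.73]
turn units 0.01; shift after turn: x 0.055 y -0.024 z -0.044
[320.63754743  90.11525142]
```

View pics/g1.png

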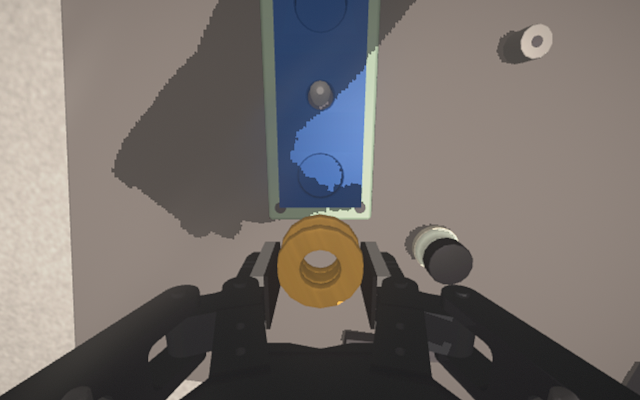

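View pics/g1a.png

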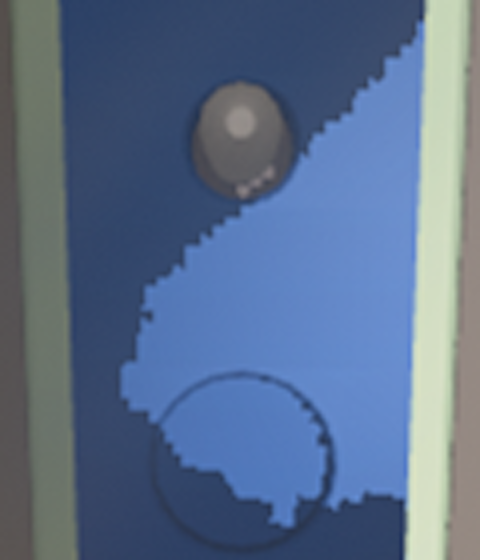

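```bash
python3 - <<'E'
from h import *
go([.513,-.289,.135],99.4)
E
```

```text
clk 24.32 tcp [ 0.591  -0.2763  0.1741] yaw 99.47 gap 0.0380 F [ 0.3 -0.5 -2. ] j [-0.56  0.48  0.16  1.25  0.   -0.73]
turn units 0.01; shift after turn: x 3.951 y 0.012 z 1.956
```

```bash
python3 -m pendant '[[[0.9,0,0],0,1],[[1,0,0],0,1],[[1,0,0],0,1],[[0.8,0.01,0],0,1],[[0.25,0,0],0,1],[[0,0,0.4],0,1],[[0,0,0.4],0,1],[[0,0,0.4],0,1],[[0,0,0.4],0,1],[[0,0,0.3],0,1],[[0,0,0],0,1]]' 
python3 - <<'E'
from h import *
im,K,V=cam("wrist"); 
cv2.imwrite("pics/g2.png",cv2.resize(im[190:330,260:380],None,fx=4,fy=4,interpolation=cv2.INTER_CUBIC))
go([.513,-.289,.0995],99.4)
E
```

```text
clock: 25.7
tcp_pos: [0.5127, -0.2896, 0.1354]
orientation: [-0.0, -0.082, 0.997, 0.0]
wrist_force: [-0.4, -1.1, -0.9]
finger_gap: 0.038
clk 25.75 tcp [ 0.5129 -0.2898  0.1359] yaw 99.42 gap 0.0378 F [ 0.4 -0.1 -1.8] j [-0.65  0.38 -0.09  1.1   0.   -0.81]
turn units 0.00; shift after turn: x -0.010 y 0.037 z 1.819
```

View pics/g2.png

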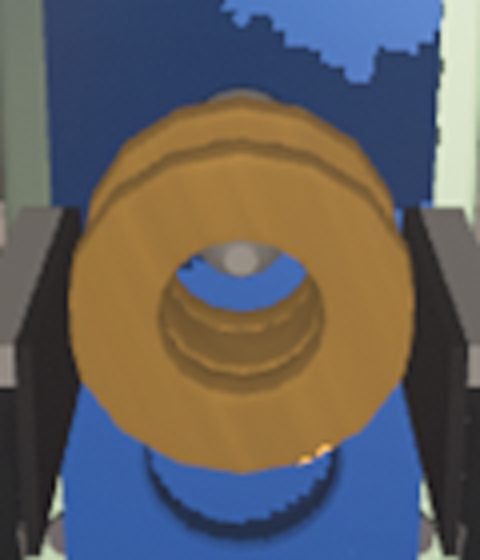

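```bash
python3 -m pendant '[[[0,0.02,0.3],0,1],[[0,0,0.4],0,1],[[0,0,0.4],0,1],[[0,0,0.4],0,1],[[0,0,0.2],0,1],[[0,0,0],0,1]]' 
python3 - <<'E'
from h import *
im,K,V=cam("wrist"); cv2.imwrite("pics/g3.png",im)
go([.513,-.289,.0995],99.4)
E
```

```text
clock: 26.5
tcp_pos: [0.5127, -0.2893, 0.1016]
orientation: [-0.0, -0.082, 0.997, 0.0]
wrist_force: [-0.8, 0.4, -2.1]
finger_gap: 0.038
clk 26.55 tcp [ 0.5129 -0.2894  0.102 ] yaw 99.42 gap 0.0380 F [ 1.  -0.1 -1.9] j [-0.65  0.41 -0.14  1.02  0.   -0.81]
turn units 0.00; shift after turn: x -0.009 y 0.021 z 0.126
```

View pics/g3.png

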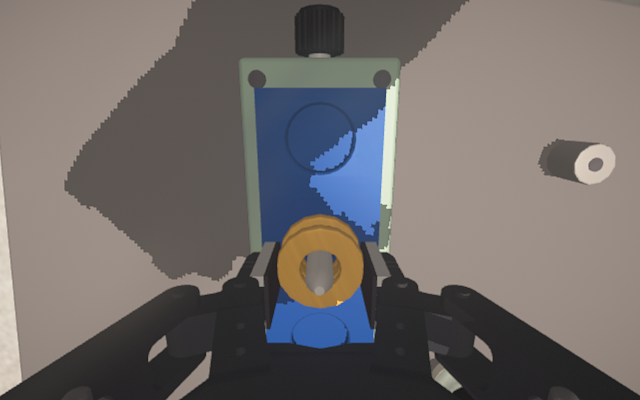

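```bash
python3 -m pendant '[[[0,0,0.12],0,1],[[0,0,0],0,1],[[0,0,0],0,0.3],[[0,0,0],0,-1],[[0,0,0],0,-1],[[0,0,0],0,-1],[[0,0,-0.5],0,-1],[[0,0,-1],0,-1],[[0,0,-1],0,-1],[[0,0,-1],0,-1],[[0,0,-0.5],0,-1],[[0,0,0],0,-1]]' 
python3 - <<'E'
from h import *
im,K,V=cam("wrist"); cv2.imwrite("pics/g4.png",im)
go([.4487,-.141,.12],99.4)
print(proj(K,V,(.4487,-.141,.064)))
E
```

```text
clock: 28.05
tcp_pos: [0.5134, -0.2898, 0.1807]
orientation: [0.001, -0.082, 0.997, -0.001]
wrist_force: [-0.3, -1.3, 0.4]
finger_gap: 0.0851
clk 28.10 tcp [ 0.513  -0.2895  0.1798] yaw 99.42 gap 0.0855 F [-0.  -0.3 -0.8] j [-0.65  0.36 -0.02  1.2   0.   -0.81]
turn units 0.00; shift after turn: x 1.958 y 7.848 z 2.989
[515.65860094 151.62098523]
```

View pics/g4.png

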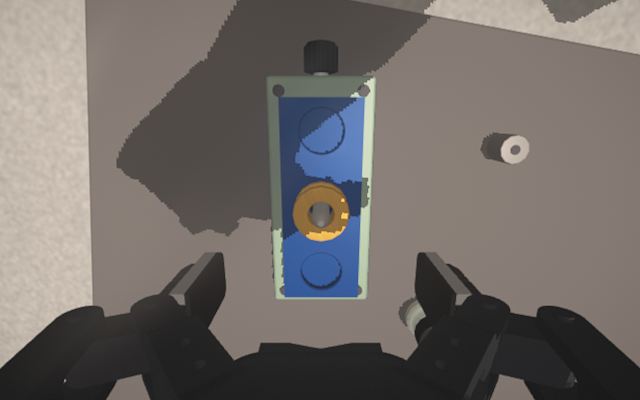

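```bash
python3 -m pendant '[[[0.25,0.9,0],0,-1],[[0.25,1,0],0,-1],[[0.25,1,0],0,-1],[[0.25,1,0.2],0,-1],[[0.25,1,0.5],0,-1],[[0.25,1,0.7],0,-1],[[0.25,1,0.7],0,-1],[[0.2,0.95,0.7],0,-1],[[0,0,0],0,-1],[[0,0,0],0,-1]]' 
python3 - <<'E'
from h import *
np.set_printoptions(precision=4,suppress=True)
im,K,V=cam("wrist"); cv2.imwrite("pics/s1.png",im)
p=proj(K,V,(.4485,-.141,.064)); print(p); c=p.astype(int)
cv2.imwrite("pics/s1a.png",cv2.resize(im[c[1]-50:c[1]+50,c[0]-60:c[0]+60],None,fx=5,fy=5,interpolation=cv2.INTER_CUBIC)); print(c)
go([.4485,-.141,.05],99.4)
E
```

```text
clock: 29.35
tcp_pos: [0.4492, -0.1415, 0.1239]
orientation: [0.0, -0.082, 0.997, -0.0]
wrist_force: [0.2, 0.6, 0.8]
finger_gap: 0.0853
[322.3168 219.0035]
[322 219]
clk 29.40 tcp [ 0.4495 -0.1417  0.1241] yaw 99.40 gap 0.0856 F [ 0.3 -0.7 -0.7] j [-0.48  0.18 -0.41  0.99 -0.   -0.64]
turn units -0.00; shift after turn: x 0.044 y 0.045 z 3.707
```

View pics/s1a.png

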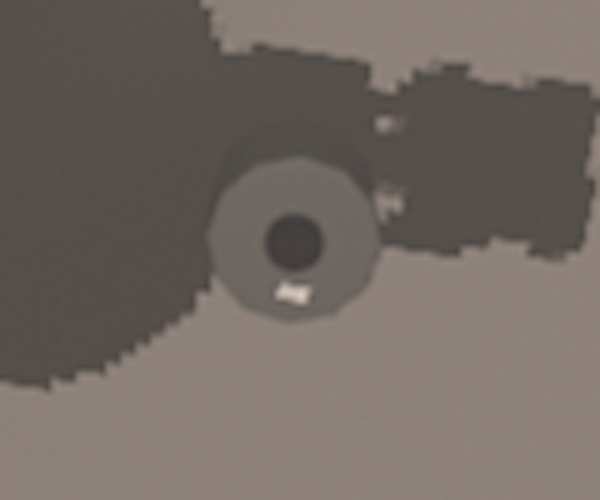

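View pics/s1.png

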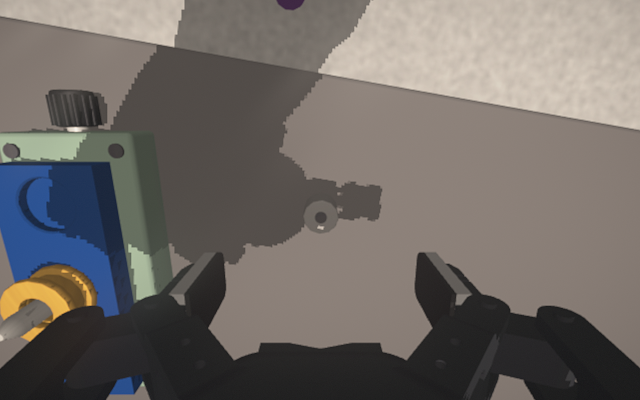

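```bash
python3 -m pendant '[[[0.05,0,0.7],0,-1],[[0,0,1],0,-1],[[0,0,1],0,-1],[[0,0,1],0,-1],[[0,0,0.02],0,-1],[[0,0,0],0,0],[[0,0,0],0,1],[[0,0,0],0,1],[[0,0,0],0,1],[[0,0,0],0,1],[[0,0,0],0,1],[[0,0,0],0,1]]' 30
python3 - <<'E'
from h import *
im,K,V=cam("wrist"); cv2.imwrite("pics/s2.png",im)
go([.4485,-.141,.05],99.4)
E
```

```text
clock: 30.9
tcp_pos: [0.4483, -0.1413, 0.05]
orientation: [0.001, -0.082, 0.997, -0.0]
wrist_force: [-1.3, -0.4, 6.1]
finger_gap: 0.0225
clk 30.95 tcp [ 0.4483 -0.1413  0.05  ] yaw 99.42 gap 0.0227 F [-1.   1.3  6.1] j [-0.48  0.25 -0.52  0.8   0.   -0.64]
turn units 0.00; shift after turn: x -0.014 y 0.014 z 0.000
```

View pics/s2.png

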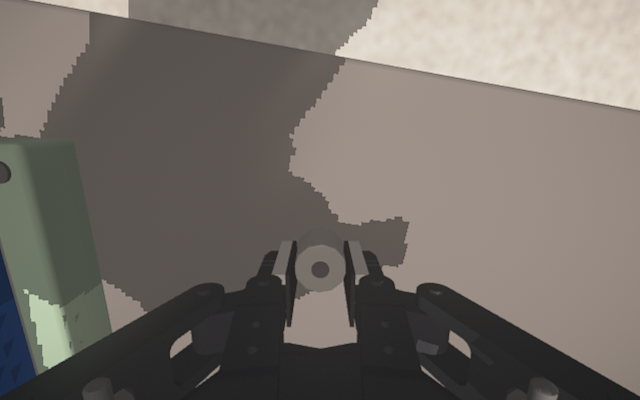

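```bash
python3 -m pendant '[[[0,0,-0.5],0,1],[[0,0,-1],0,1],[[0,0,-1],0,1],[[0,0,-1],0,1],[[0,0,-1],0,1],[[0,0,-1],0,1],[[0,0,-0.5],0,1],[[0,0,0],0,1],[[0,0,0],0,1]]' 
python3 - <<'E'
from h import *
np.set_printoptions(precision=4,suppress=True)
im,K,V=cam("wrist"); cv2.imwrite("pics/s3.png",im)
T=env.get_state()["tcp_pos"]
b=atz(K,V,(320.5,268.5),T[2]+.014);print(b-T)
go([.4595,-.2987,.17],99.4)
E
```

```text
clock: 32.08
tcp_pos: [0.4473, -0.1409, 0.1686]
orientation: [-0.0, -0.082, 0.997, 0.0]
wrist_force: [-0.6, -0.4, -0.0]
finger_gap: 0.0227
[-0.001 -0.001  0.014]
clk 32.12 tcp [ 0.4472 -0.1408  0.1685] yaw 99.42 gap 0.0226 F [-0.3  0.4 -0.6] j [-0.48  0.14 -0.33  1.1   0.   -0.64]
turn units 0.00; shift after turn: x 0.683 y -7.888 z -0.076
```

View pics/s3.png

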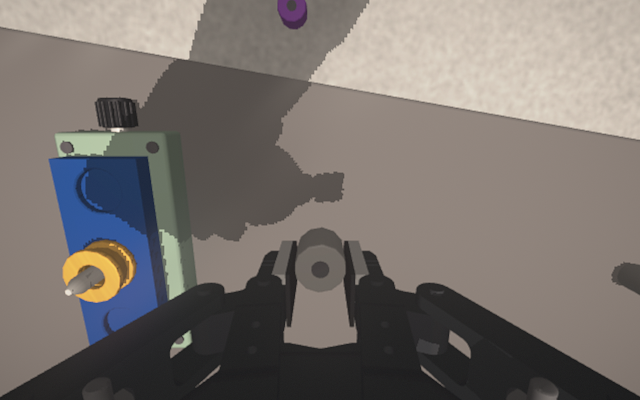

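```bash
python3 -m pendant '[[[0.08,-0.89,0],0,1],[[0.1,-1,0],0,1],[[0.1,-1,0],0,1],[[0.1,-1,0],0,1],[[0.1,-1,0],0,1],[[0.1,-1,0],0,1],[[0.1,-1,0],0,1],[[0,-1,0],0,1],[[0,0,0.7],0,1],[[0,0,1],0,1],[[0,0,1],0,1],[[0,0,0],0,1]]' 
python3 - <<'E'
from h import *
for n in ("scene","side"):
    im,K,V=cam(n); c=proj(K,V,(.4586,-.300,.095)).astype(int)
    cv2.imwrite(f"pics/s4{n}.png",cv2.resize(im[c[1]-40:c[1]+40,c[0]-50:c[0]+50],None,fx=7,fy=7,interpolation=cv2.INTER_CUBIC))
im,K,V=cam("wrist"); cv2.imwrite("pics/s4w.png",im)
go([.4595,-.2987,.097],99.4)
E
```

```text
clock: 33.62
tcp_pos: [0.4587, -0.297, 0.1129]
orientation: [-0.002, -0.082, 0.997, 0.002]
wrist_force: [-0.1, 0.9, -0.7]
finger_gap: 0.0225
clk 33.77 tcp [ 0.4604 -0.2988  0.1157] yaw 99.45 gap 0.0224 F [-0.  -0.1  0.7] j [-0.72  0.32 -0.23  1.02  0.   -0.89]
turn units 0.01; shift after turn: x 0.046 y 0.014 z 0.937
```

View pics/s4w.png

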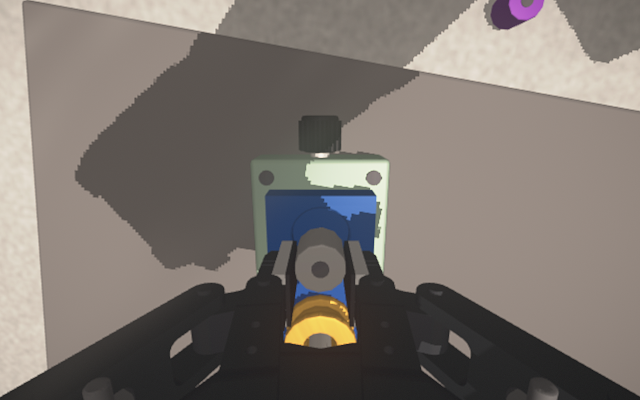

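View pics/s4side.png

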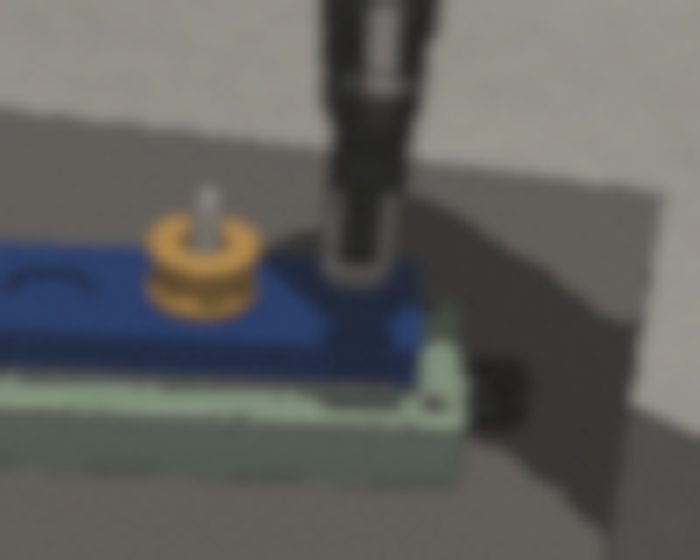

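View pics/s4scene.png

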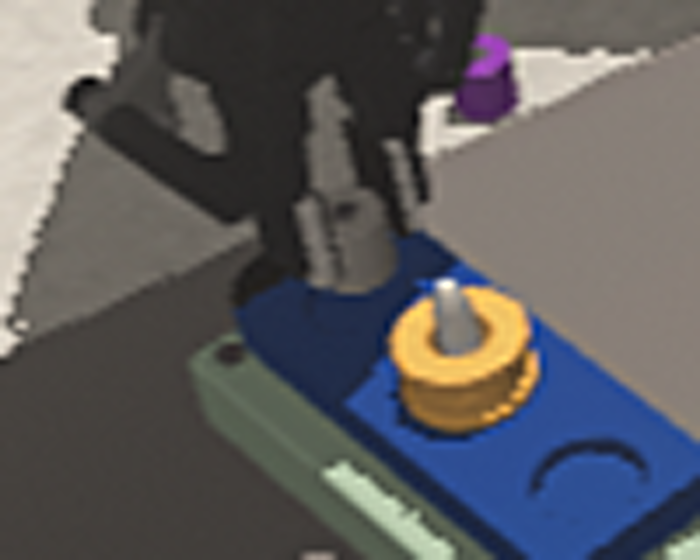

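```bash
python3 - <<'E'
from h import *
im,K,V=cam("wrist"); print(proj(K,V,(.4586-.0158,-.3003-.0026,.092)))
cv2.imwrite("pics/s4c.png",cv2.resize(im[180:300,250:390],None,fx=5,fy=5,interpolation=cv2.INTER_CUBIC))
E
python3 -m pendant '[[[0.045,0,0.3],0,1],[[0,0,0.3],0,1],[[0,0,0.3],0,1],[[0,0,0],0,1]]' 
python3 - <<'E'
from h import *
go([.4595,-.2987,.096],99.4)
im,K,V=cam("wrist");
cv2.imwrite("pics/s5c.png",cv2.resize(im[180:300,250:390],None,fx=5,fy=5,interpolation=cv2.INTER_CUBIC))
E
```

```text
[319.63402483 208.93172754]
clock: 34.33
tcp_pos: [0.4589, -0.2989, 0.0966]
orientation: [-0.0, -0.082, 0.997, 0.0]
wrist_force: [-0.4, 1.4, -0.0]
finger_gap: 0.022
clk 34.33 tcp [ 0.4589 -0.2989  0.0966] yaw 99.41 gap 0.0220 F [-0.4  1.4 -0. ] j [-0.72  0.34 -0.26  0.97  0.   -0.89]
turn units 0.00; shift after turn: x -0.029 y 0.004 z 0.032
```

View pics/s5c.png

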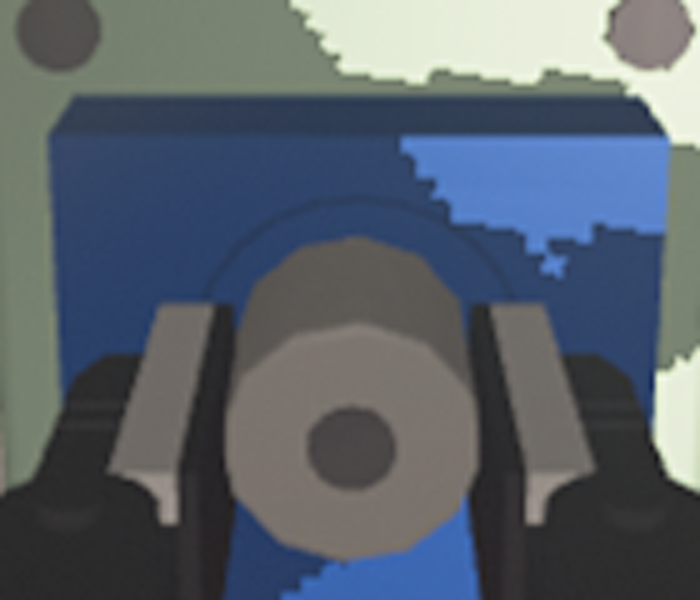

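```bash
python3 -m pendant '[[[0,0,0.04],0,1],[[0,0,0],0,1],[[0,0,0],0,0.3],[[0,0,0],0,-1],[[0,0,0],0,-1],[[0,0,-0.5],0,-1],[[0,0,-1],0,-1],[[0,0,-1],0,-1],[[0,0,-1],0,-1],[[0,0,-0.5],0,-1],[[0,0,0],0,-1]]' 
python3 - <<'E'
from h import *
im,K,V=cam("wrist"); cv2.imwrite("pics/s6.png",im)
go([.4745,.1576,.124],99.4)
E
```

```text
clock: 35.75
tcp_pos: [0.4597, -0.2995, 0.1774]
orientation: [0.001, -0.082, 0.997, -0.001]
wrist_force: [0.0, -1.1, -0.5]
finger_gap: 0.085
clk 35.80 tcp [ 0.4593 -0.2992  0.1766] yaw 99.42 gap 0.0852 F [-0.4 -0.1  0.3] j [-0.72  0.28 -0.13  1.16  0.   -0.89]
turn units 0.00; shift after turn: x -4.478 y 22.409 z 2.628
```

View pics/s6.png

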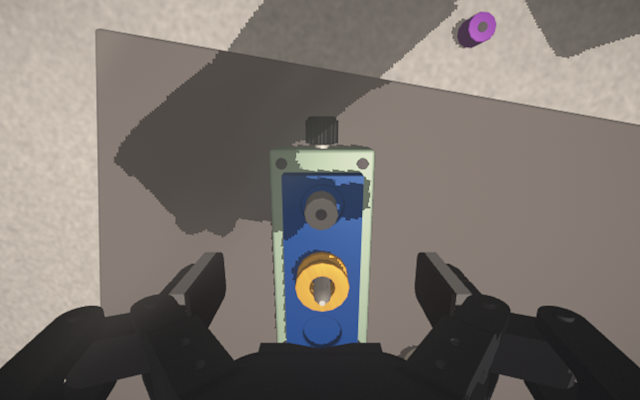

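```bash
python3 -m pendant '[[[-0.2,0.9,0],0,-1],[[-0.2,1,0],0,-1],[[-0.2,1,0],0,-1],[[-0.2,1,0],0,-1],[[-0.2,1,0],0,-1],[[-0.2,1,0],0,-1],[[-0.2,1,0],0,-1],[[-0.2,1,0],0,-1],[[-0.2,1,0],0,-1],[[-0.2,1,0],0,-1],[[-0.2,1,0],0,-1],[[-0.2,1,0],0,-1]]' 
python3 -m pendant '[[[-0.2,1,0],0,-1],[[-0.2,1,0],0,-1],[[-0.2,1,0],0,-1],[[-0.2,1,0],0,-1],[[-0.2,1,0],0,-1],[[-0.2,1,0],0,-1],[[-0.2,1,0.4],0,-1],[[-0.2,1,0.6],0,-1],[[-0.2,1,0.6],0,-1],[[-0.2,1,0.6],0,-1],[[0,0.5,0.3],0,-1],[[0,0,0],0,-1]]' 
python3 - <<'E'
from h import *
im,K,V=cam("wrist"); cv2.imwrite("pics/t1.png",im)
print(proj(K,V,(.4745,.1576,.064)))
go([.4745,.1576,.05],99.4)
E
```

```text
clock: 37.3
tcp_pos: [0.4676, -0.0552, 0.1765]
orientation: [0.0, -0.082, 0.997, -0.0]
wrist_force: [0.9, 0.3, 0.2]
finger_gap: 0.0854
clock: 38.8
tcp_pos: [0.472, 0.1578, 0.1262]
orientation: [-0.001, -0.083, 0.997, -0.0]
wrist_force: [0.2, -0.5, 0.7]
finger_gap: 0.0857
[320.5665369  222.34174935]
clk 38.85 tcp [0.4725 0.1573 0.1266] yaw 99.46 gap 0.0856 F [-1.1 -0.   0. ] j [ 0.16  0.22 -0.34  1.01 -0.   -0.  ]
turn units 0.01; shift after turn: x -0.102 y -0.004 z 3.829
```

View pics/t1.png

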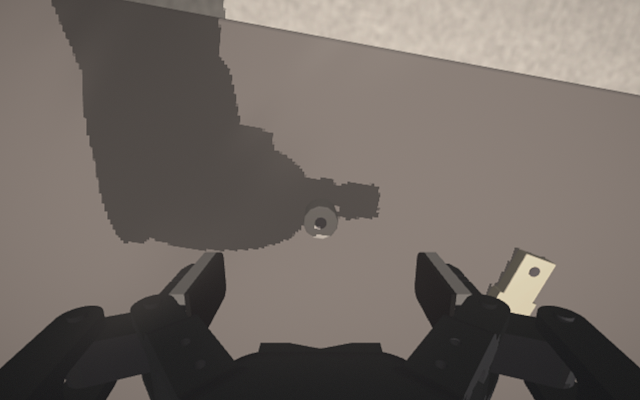

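```bash
python3 - <<'E'
from h import *
im,K,V=cam("wrist")
for p in [(521,251),(555,262),(497,302)]:print(atz(K,V,p,.05))
E
```

```text
[0.477426   0.30911953 0.05      ]
[0.48180432 0.337293   0.05      ]
[0.52174469 0.30468778 0.05      ]
```

```bash
python3 -m pendant '[[[-0.1,0,0.8],0,-1],[[0,0,1],0,-1],[[0,0,1],0,-1],[[0,0,1],0,-1],[[0,0,0.03],0,-1],[[0,0,0],0,0],[[0,0,0],0,1],[[0,0,0],0,1],[[0,0,0],0,1],[[0,0,0],0,1],[[0,0,0],0,1]]' 30
python3 - <<'E'
from h import *
go([.4745,.1576,.05],99.4)
E
python3 -m pendant '[[[0,0,-0.5],0,1],[[0,0,-1],0,1],[[0,0,-1],0,1],[[0,0,-1],0,1],[[0,0,-1],0,1],[[0,0,-1],0,1],[[0,0,-0.5],0,1],[[0,0,0],0,1]]' 
python3 - <<'E'
from h import *
im,K,V=cam("wrist"); cv2.imwrite("pics/t2.png",im)
go([.5684+.001,-.2821+.001,.17],99.4)
E
```

```text
clock: 40.28
tcp_pos: [0.4753, 0.1576, 0.0506]
orientation: [0.001, -0.082, 0.997, -0.0]
wrist_force: [-1.2, -0.7, 6.8]
finger_gap: 0.0227
clk 40.27 tcp [0.4753 0.1576 0.0506] yaw 99.42 gap 0.0227 F [-1.2 -0.7  6.8] j [ 0.16  0.3  -0.44  0.82 -0.   -0.  ]
turn units 0.00; shift after turn: x 0.039 y 0.005 z 0.031
clock: 41.28
tcp_pos: [0.4752, 0.1577, 0.1706]
orientation: [0.001, -0.082, 0.997, 0.0]
wrist_force: [-0.2, -0.3, -0.2]
finger_gap: 0.0227
clk 41.33 tcp [0.4747 0.1576 0.1698] yaw 99.42 gap 0.0227 F [ 0.3  0.1 -0.1] j [ 0.16  0.2  -0.26  1.11 -0.   -0.  ]
turn units 0.00; shift after turn: x -1.089 y -22.412 z -0.011
```

View pics/t2.png

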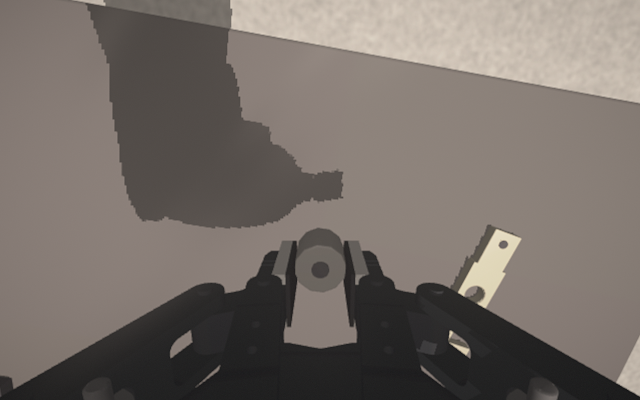

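```bash
python3 -m pendant '[[[-0.15,-0.9,0],0,1],[[-0.16,-1,0],0,1],[[-0.16,-1,0],0,1],[[-0.16,-1,0],0,1],[[-0.16,-1,0],0,1],[[-0.16,-1,0],0,1],[[-0.16,-1,0],0,1],[[-0.16,-1,0],0,1],[[-0.16,-1,0],0,1],[[-0.16,-1,0],0,1],[[-0.16,-1,0],0,1],[[-0.16,-1,0],0,1]]' 
python3 -m pendant '[[[-0.16,-1,0],0,1],[[-0.16,-1,0],0,1],[[-0.16,-1,0],0,1],[[-0.16,-1,0],0,1],[[-0.16,-1,0],0,1],[[-0.16,-1,0],0,1],[[-0.16,-1,0],0,1],[[-0.16,-1,0],0,1],[[-0.16,-1,0],0,1],[[-0.16,-1,0],0,1],[[-0.1,-0.5,0],0,1],[[0,0,0],0,1]]' 
python3 - <<'E'
from h import *
im,K,V=cam("wrist"); cv2.imwrite("pics/t3.png",im)
print(proj(K,V,(.5684,-.2821,.092)))
go([.5684+.001,-.2821+.001,.115],99.4)
E
```

```text
clock: 42.82
tcp_pos: [0.5518, -0.0723, 0.1699]
orientation: [0.0, -0.082, 0.997, 0.0]
wrist_force: [0.8, -0.6, 0.1]
finger_gap: 0.0225
clock: 44.32
tcp_pos: [0.6193, -0.2733, 0.1695]
orientation: [-0.0, -0.082, 0.997, 0.0]
wrist_force: [-0.7, 0.4, 0.2]
finger_gap: 0.0227
[320.75351904 139.72288415]
clk 44.38 tcp [ 0.6192 -0.2726  0.1696] yaw 99.41 gap 0.0222 F [ 0.3 -0.3  0.1] j [-0.53  0.54  0.23  1.27  0.   -0.7 ]
turn units 0.00; shift after turn: x 2.524 y -0.013 z 2.732
```

View pics/t3.png

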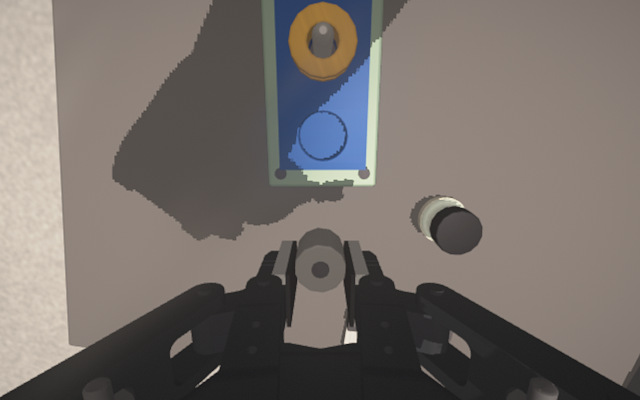

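```bash
python3 - <<'E'
from h import *
im,K,V=cam("wrist")
cv2.imwrite("pics/t3a.png",cv2.resize(im[90:190,260:385],None,fx=5,fy=5,interpolation=cv2.INTER_CUBIC))
r=atz(K,V,(322.5,135.5),.092); print(r); T=env.get_state()["tcp_pos"]
b=atz(K,V,(320.5,268.5),T[2]+.0134)-T; print(b)
go([r[0]-b[0],r[1]-b[1],.115],99.4)
E
```

```text
[ 0.56524102 -0.28068879  0.092     ]
[-0.00087794 -0.00133611  0.0134    ]
clk 44.42 tcp [ 0.6191 -0.2722  0.1698] yaw 99.43 gap 0.0226 F [-0.1  0.2  0. ] j [-0.53  0.53  0.23  1.27  0.   -0.7 ]
turn units 0.01; shift after turn: x 2.672 y 0.078 z 2.739
```

View pics/t3a.png

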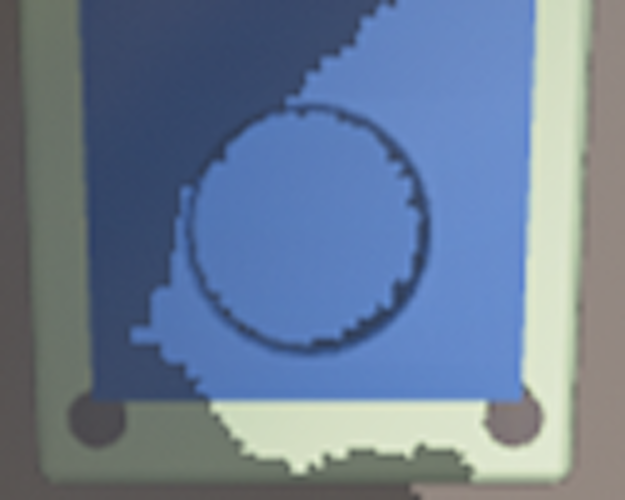

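```bash
python3 -m pendant '[[[0.8,0.06,0],0,1],[[1,0,0],0,1],[[0.87,0,0.2],0,1],[[0,0,0.8],0,1],[[0,0,0.8],0,1],[[0,0,0.8],0,1],[[0,0,0.1],0,1],[[0,0,0],0,1]]' 
python3 - <<'E'
from h import *
im,K,V=cam("wrist"); cv2.imwrite("pics/t4.png",cv2.resize(im[180:300,250:390],None,fx=5,fy=5,interpolation=cv2.INTER_CUBIC))
go([.5661,-.2797,.096],99.4)
E
```

```text
clock: 45.42
tcp_pos: [0.5666, -0.28, 0.1155]
orientation: [-0.0, -0.082, 0.997, 0.0]
wrist_force: [-0.2, 0.4, -0.1]
finger_gap: 0.0225
clk 45.48 tcp [ 0.5668 -0.2802  0.116 ] yaw 99.43 gap 0.0225 F [ 0.7  0.1 -0.2] j [-0.59  0.48  0.    1.1   0.   -0.75]
turn units 0.00; shift after turn: x 0.030 y 0.033 z 1.001
```

View pics/t4.png

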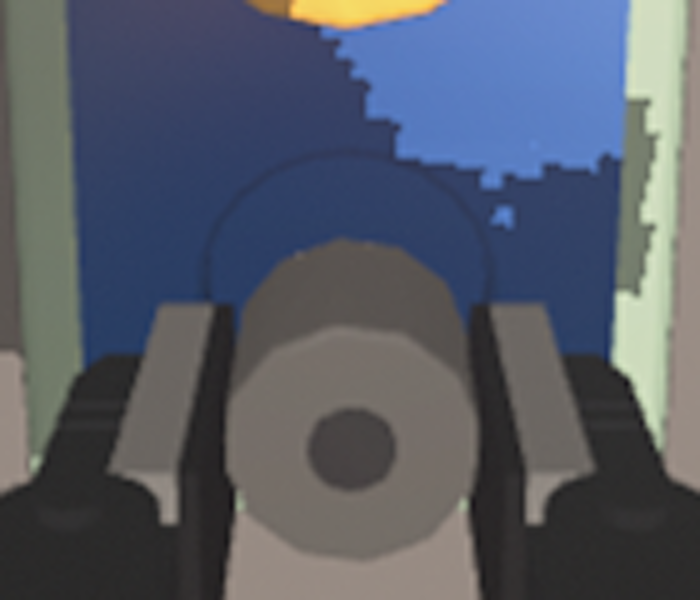

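```bash
python3 -m pendant '[[[0.02,0,0.3],0,1],[[0,0,0.3],0,1],[[0,0,0.3],0,1],[[0,0,0.05],0,1],[[0,0,0],0,1]]' 
python3 - <<'E'
from h import *
im,K,V=cam("wrist"); cv2.imwrite("pics/t5.png",cv2.resize(im[180:300,250:390],None,fx=5,fy=5,interpolation=cv2.INTER_CUBIC))
go([.5661,-.2797,.096],99.4)
E
```

```text
clock: 46.1
tcp_pos: [0.566, -0.2802, 0.0968]
orientation: [-0.0, -0.082, 0.997, 0.0]
wrist_force: [0.5, -0.8, -0.8]
finger_gap: 0.0228
clk 46.15 tcp [ 0.566  -0.2802  0.0969] yaw 99.42 gap 0.0227 F [ 0.3  0.2 -0.6] j [-0.59  0.49 -0.03  1.05  0.   -0.75]
turn units 0.00; shift after turn: x -0.007 y 0.025 z 0.046
```

View pics/t5.png

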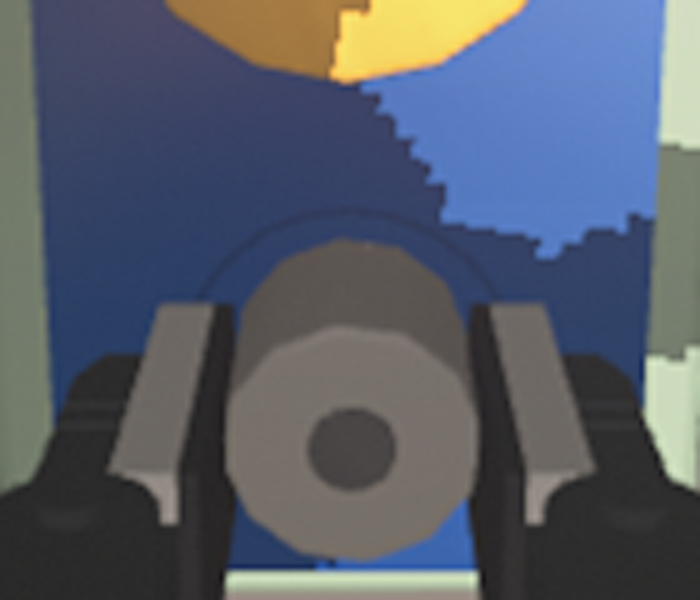

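```bash
python3 -m pendant '[[[0,0,0.04],0,1],[[0,0,0],0,1],[[0,0,0],0,0.3],[[0,0,0],0,-1],[[0,0,0],0,-1],[[0,0,-0.5],0,-1],[[0,0,-1],0,-1],[[0,0,-1],0,-1],[[0,0,-1],0,-1],[[0,0,-0.5],0,-1],[[0,0,0],0,-1],[[0,0,0],0,-1]]' 
python3 - <<'E'
from h import *
im,K,V=cam("wrist"); cv2.imwrite("pics/t6.png",im)
# catch axis from f1 picture pose unknown; use scene/side later
go([.544,.314,.17],90)
E
```

```text
clock: 47.65
tcp_pos: [0.5657, -0.28, 0.1753]
orientation: [-0.0, -0.082, 0.997, 0.0]
wrist_force: [0.1, 0.8, -0.3]
finger_gap: 0.0854
clk 47.70 tcp [ 0.5656 -0.28    0.1752] yaw 99.41 gap 0.0856 F [-0.  -0.4 -0. ] j [-0.59  0.44  0.1   1.23  0.   -0.75]
turn units 1.57; shift after turn: x 1.078 y 29.698 z 0.258
```

View pics/t6.png

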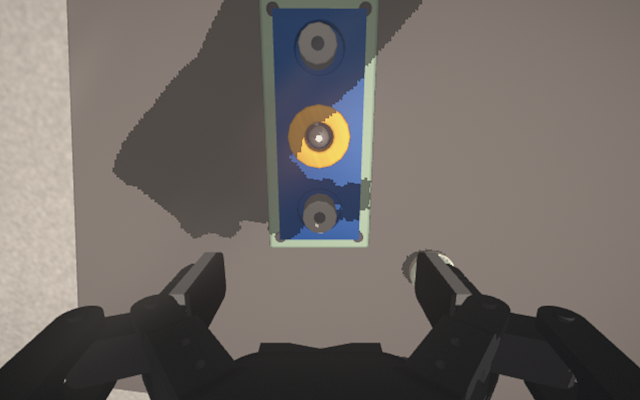

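```bash
python3 - <<'E'
from h import *
go([.544,.314,.175],99.4)
E
python3 -m pendant '[[[-0.2,0.9,0],0,-1],[[-0.24,1,0],0,-1],[[-0.24,1,0],0,-1],[[-0.24,1,0],0,-1],[[-0.24,1,0],0,-1],[[-0.24,1,0],0,-1],[[-0.24,1,0],0,-1],[[-0.24,1,0],0,-1],[[-0.24,1,0],0,-1],[[-0.24,1,0],0,-1],[[-0.24,1,0],0,-1],[[-0.24,1,0],0,-1]]' 
python3 -m pendant '[[[-0.2,1,0],0,-1],[[-0.2,1,0],0,-1],[[-0.2,1,0],0,-1],[[-0.2,1,0],0,-1],[[-0.2,1,0],0,-1],[[-0.1,1,0],0,-1],[[-0.1,1,0],0,-1],[[0,1,0],0,-1],[[0,1,0],0,-1],[[0,1,0],0,-1],[[0,0,0],0,-1]]' 
python3 - <<'E'
from h import *
im,K,V=cam("wrist"); cv2.imwrite("pics/c1.png",im)
go([.544,.314,.175],70)
E
```

```text
clk 47.70 tcp [ 0.5656 -0.28    0.1752] yaw 99.41 gap 0.0856 F [-0.  -0.4 -0. ] j [-0.59  0.44  0.1   1.23  0.   -0.75]
turn units 0.00; shift after turn: x -3.787 y 29.475 z 0.008
clock: 49.2
tcp_pos: [0.5832, -0.0348, 0.1761]
orientation: [0.0, -0.082, 0.997, -0.0]
wrist_force: [-0.5, -0.6, -0.2]
finger_gap: 0.0853
clock: 50.58
tcp_pos: [0.5736, 0.1667, 0.1761]
orientation: [0.0, -0.083, 0.997, 0.0]
wrist_force: [-0.6, -0.6, 0.2]
finger_gap: 0.0856
clk 50.62 tcp [0.5738 0.1659 0.1761] yaw 99.50 gap 0.0851 F [ 0.9  0.3 -0.3] j [ 0.15  0.38  0.    1.19 -0.   -0.02]
turn units 4.92; shift after turn: x 3.936 y 6.450 z 0.056
```

View pics/c1.png

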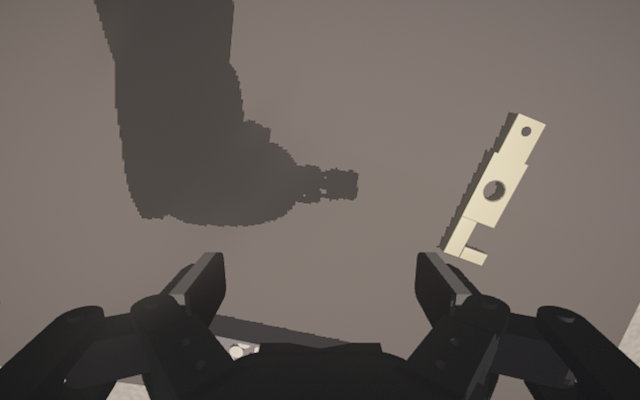

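```bash
python3 - <<'E'
from h import *
im,K,V=cam("wrist")
x0,y0,s=.44,.22,3000
def rect(z,x0,x1,y0,y1,s):
    w=int((x1-x0)*s);h=int((y1-y0)*s)
    src=np.float32([proj(K,V,(x,y,z)) for x,y in [(x0,y1),(x1,y1),(x1,y0),(x0,y0)]])
    return cv2.warpPerspective(im,cv2.getPerspectiveTransform(src,np.float32([(0,0),(w,0),(w,h),(0,h)])),(w,h),flags=cv2.INTER_CUBIC)
I=rect(.05,.44,.66,.22,.40,3000)
cv2.imwrite("pics/c1r.png",I)
m=(cv2.cvtColor(I,cv2.COLOR_BGR2GRAY)>165).astype(np.uint8)
n,l,st,c=cv2.connectedComponentsWithStats(m); k=1+np.argmax(st[1:,4]); print(st[k])
r=cv2.minAreaRect(cv2.findNonZero((l==k).astype(np.uint8))); print(r, np.array(r[1])/3)
E
```

```text
[  115   185   392   158 27250]
((314.58001708984375, 258.8233642578125), (394.4810791015625, 96.6472396850586), 11.078591346740723) [131.49369303  32.21574656]
```

View pics/c1r.png

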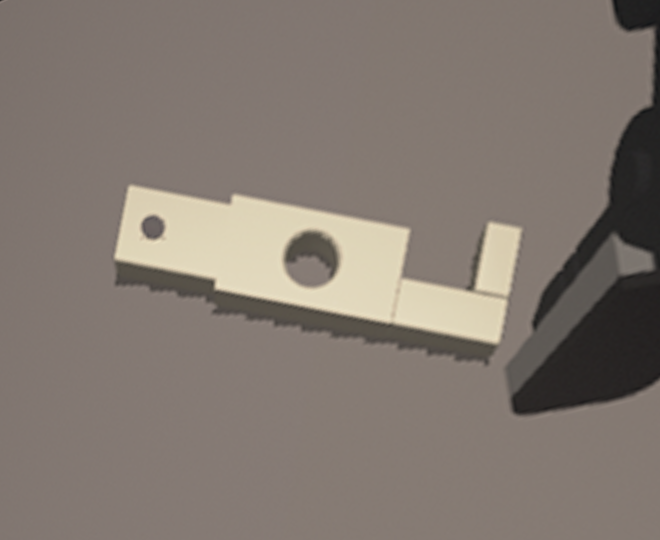

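```bash
python3 -m pendant '[[[0,0,0],0.8,-1],[[0,0,0],0.9,-1],[[0,0,0],0.9,-1],[[0,0,0],0.86,-1],[[0,0,0],0,-1]]' 
python3 - <<'E'
from h import *
go([.545,.315,.115],78.7)
E
```

```text
clock: 51.3
tcp_pos: [0.5742, 0.1643, 0.1761]
orientation: [0.0, 0.099, 0.995, -0.0]
wrist_force: [-0.1, -0.4, -0.1]
finger_gap: 0.0854
clk 51.30 tcp [0.5742 0.1643 0.1761] yaw 78.64 gap 0.0854 F [-0.1 -0.4 -0.1] j [ 0.14  0.38  0.    1.19 -0.    0.34]
turn units -0.01; shift after turn: x 2.910 y 7.102 z 3.056
```

```bash
python3 -m pendant '[[[0.4,0.9,0],0,-1],[[0.4,1,0],0,-1],[[0.4,1,0.2],0,-1],[[0.4,1,0.5],0,-1],[[0.4,1,0.5],0,-1],[[0.4,1,0.6],0,-1],[[0.4,1,0.6],0,-1],[[0.1,0.2,0.6],0,-1],[[0,0,0],0,-1],[[0,0,0],0,-1]]' 
python3 - <<'E'
from h import *
im,K,V=cam("wrist"); cv2.imwrite("pics/c2.png",im)
print(proj(K,V,(.544,.314,.05)))
go([.545,.315,.045],78.7)
E
```

```text
clock: 52.55
tcp_pos: [0.5455, 0.3152, 0.1163]
orientation: [0.0, 0.099, 0.995, -0.0]
wrist_force: [0.9, 0.4, -0.2]
finger_gap: 0.0853
[319.18205154 214.89394842]
clk 52.60 tcp [0.5457 0.3152 0.1166] yaw 78.60 gap 0.0855 F [-0.2 -0.5 -0.4] j [ 0.4   0.47 -0.    1.09 -0.    0.6 ]
turn units -0.02; shift after turn: x 0.034 y -0.015 z 3.582
```

View pics/c2.png

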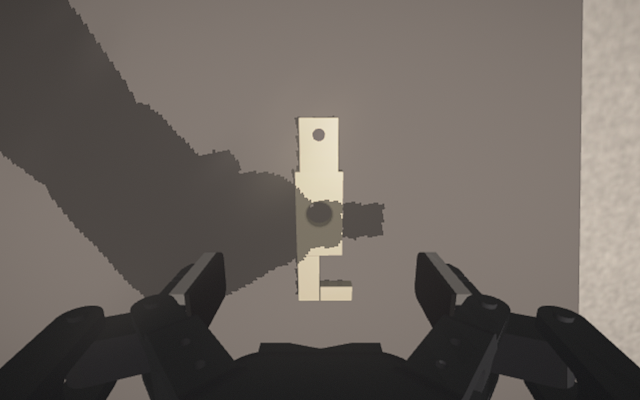

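```bash
python3 -m pendant '[[[0.03,0,0.83],0,-1],[[0,0,1],0,-1],[[0,0,1],0,-1],[[0,0,0.9],0,-1],[[0,0,0.05],0,-1],[[0,0,0],0,0],[[0,0,0],0,0.2],[[0,0,0],0,0.4],[[0,0,0],0,1],[[0,0,0],0,1],[[0,0,0],0,1],[[0,0,0],0,1]]' 50
python3 - <<'E'
from h import *
im,K,V=cam("wrist"); cv2.imwrite("pics/c3.png",im)
go([.545,.315,.04],78.7)
E
```

```text
clock: 54.1
tcp_pos: [0.5453, 0.3161, 0.0416]
orientation: [0.001, 0.099, 0.995, 0.0]
wrist_force: [-0.8, -0.9, 5.1]
finger_gap: 0.0301
clk 54.15 tcp [0.5452 0.3161 0.0416] yaw 78.66 gap 0.0302 F [-0.7 -1.1  4.9] j [ 0.4   0.53 -0.11  0.93 -0.    0.6 ]
turn units -0.01; shift after turn: x 0.001 y -0.058 z 0.080
```

View pics/c3.png

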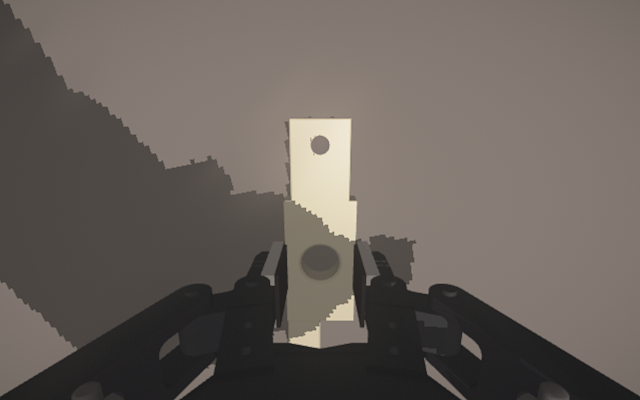

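```bash
python3 -m pendant '[[[0,0,-0.4],0,1],[[0,0,-0.8],0,1],[[0,0,-1],0,1],[[0,0,-1],0,1],[[0,0,-1],-0.5,1],[[0,0,-1],-0.6,1],[[0,0,-1],-0.6,1],[[0,0,-1],-0.6,1],[[0,0,0],-0.6,1],[[0,0,0],-0.56,1],[[0,0,0],0,1]]' 
python3 - <<'E'
from h import *
np.set_printoptions(precision=4,suppress=True)
im,K,V=cam("wrist"); cv2.imwrite("pics/c4.png",im)
T=env.get_state()["tcp_pos"]; b=atz(K,V,(320.3,262),T[2]+.0085)-T; print(b)
go([.541,-.2246,.186],99.4)
E
```

```text
clock: 55.52
tcp_pos: [0.5444, 0.3159, 0.1851]
orientation: [0.0, -0.082, 0.997, 0.0]
wrist_force: [0.3, 0.5, -3.0]
finger_gap: 0.0302
[-0.0017 -0.0011  0.0085]
clk 55.58 tcp [0.5444 0.3158 0.185 ] yaw 99.36 gap 0.0301 F [ 0.3  0.5 -2.9] j [ 0.4   0.43  0.11  1.25 -0.    0.23]
turn units -0.01; shift after turn: x 4.583 y -26.631 z -0.051
```

View pics/c4.png

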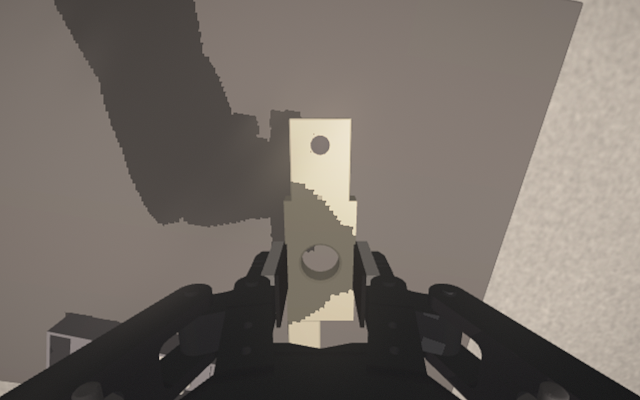

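```bash
python3 -m pendant '[[[0.1,-0.9,0],0,1],[[0.17,-1,0],0,1],[[0.17,-1,0],0,1],[[0.17,-1,0],0,1],[[0.17,-1,0],0,1],[[0.17,-1,0],0,1],[[0.17,-1,0],0,1],[[0.17,-1,0],0,1],[[0.17,-1,0],0,1],[[0.17,-1,0],0,1],[[0.17,-1,0],0,1],[[0.17,-1,0],0,1]]' 
python3 -m pendant '[[[0.17,-1,0],0,1],[[0.17,-1,0],0,1],[[0.17,-1,0],0,1],[[0.17,-1,0],0,1],[[0.17,-1,0],0,1],[[0.17,-1,0],0,1],[[0.17,-1,0],0,1],[[0.17,-1,0],0,1],[[0.17,-1,0],0,1],[[0.17,-1,0],0,1],[[0.17,-1,0],0,1],[[0.17,-1,0],0,1]]' 
python3 -m pendant '[[[0.2,-1,0],0,1],[[0.2,-1,0],0,1],[[0.2,-0.7,0],0,1],[[0,0,0],0,1],[[0,0,0],0,1]]' 
python3 - <<'E'
from h import *
im,K,V=cam("wrist"); cv2.imwrite("pics/c5.png",im)
p=proj(K,V,(.5115,-.2903,.134)); print(p); c=p.astype(int)
x=max(0,c[0]-60);y=max(0,c[1]-50);print(x,y)
cv2.imwrite("pics/c5a.png",cv2.resize(im[y:y+100,x:x+120],None,fx=5,fy=5,interpolation=cv2.INTER_CUBIC))
go([.513,-.289,.186],99.4)
E
```

```text
clock: 57.08
tcp_pos: [0.5446, 0.0733, 0.1845]
orientation: [0.0, -0.082, 0.997, -0.0]
wrist_force: [0.3, -0.5, -2.8]
finger_gap: 0.0305
clock: 58.58
tcp_pos: [0.5436, -0.1702, 0.1845]
orientation: [0.0, -0.082, 0.997, -0.0]
wrist_force: [0.0, -0.2, -3.2]
finger_gap: 0.0303
clock: 59.2
tcp_pos: [0.5405, -0.2236, 0.1844]
orientation: [-0.0, -0.082, 0.997, 0.0]
wrist_force: [-0.3, 0.1, -2.3]
finger_gap: 0.0306
[221.39844693 163.04987825]
161 113
clk 59.25 tcp [ 0.5406 -0.2234  0.1845] yaw 99.45 gap 0.0305 F [ 0.  -1.1 -2.5] j [-0.53  0.35 -0.02  1.2   0.   -0.69]
turn units 0.01; shift after turn: x 1.895 y -3.009 z -0.075
```

View pics/c5.png

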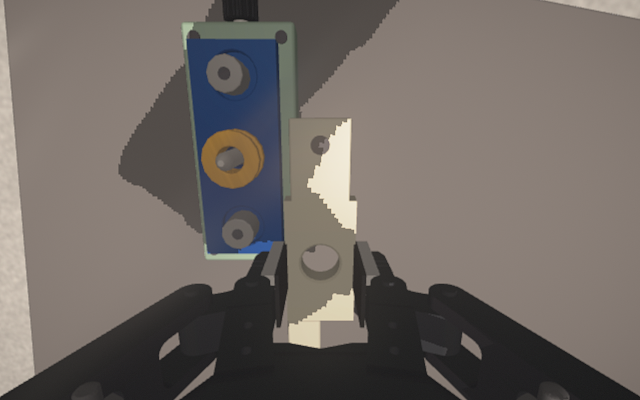

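View pics/c5a.png

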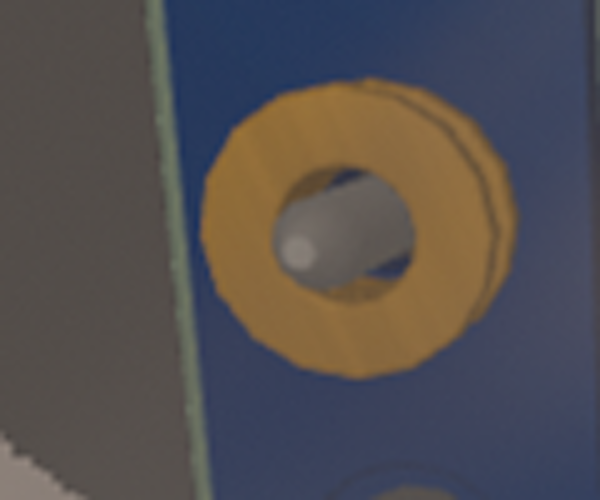

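```bash
python3 -m pendant '[[[0.48,-0.82,0],0,1],[[0.5,-0.8,0],0,1],[[0.5,-0.8,0],0,1],[[0.4,-0.6,0],0,1],[[0,0,0.6],0,1],[[0,0,0.6],0,1],[[0,0,0.6],0,1],[[0,0,0.4],0,1],[[0,0,0],0,1],[[0,0,0],0,1]]' 
python3 - <<'E'
from h import *
im,K,V=cam("wrist"); cv2.imwrite("pics/c6.png",cv2.resize(im[200:320,250:390],None,fx=5,fy=5,interpolation=cv2.INTER_CUBIC))
for n in ("scene","side"):
    im,K,V=cam(n); c=proj(K,V,(.5115,-.2903,.12)).astype(int)
    cv2.imwrite(f"pics/c6{n}.png",cv2.resize(im[c[1]-40:c[1]+40,c[0]-50:c[0]+50],None,fx=7,fy=7,interpolation=cv2.INTER_CUBIC))
go([.5132,-.2892,.115],99.4)
E
```

```text
clock: 60.5
tcp_pos: [0.5138, -0.2898, 0.1408]
orientation: [0.0, -0.082, 0.997, -0.0]
wrist_force: [0.2, 0.4, -2.5]
finger_gap: 0.0304
clk 60.65 tcp [ 0.5138 -0.29    0.1411] yaw 99.43 gap 0.0302 F [-0.1 -0.3 -2.5] j [-0.65  0.38 -0.08  1.11  0.   -0.81]
turn units 0.00; shift after turn: x 0.024 y 0.046 z 1.306
```

View pics/c6.png

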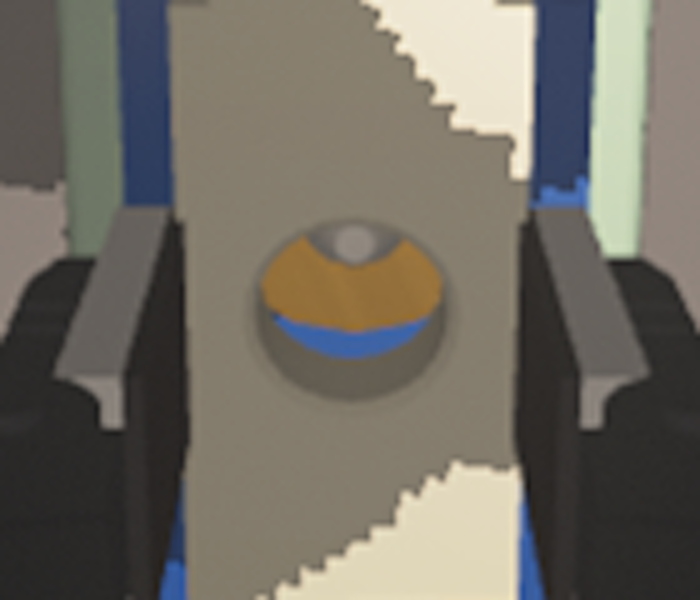

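View pics/c6scene.png

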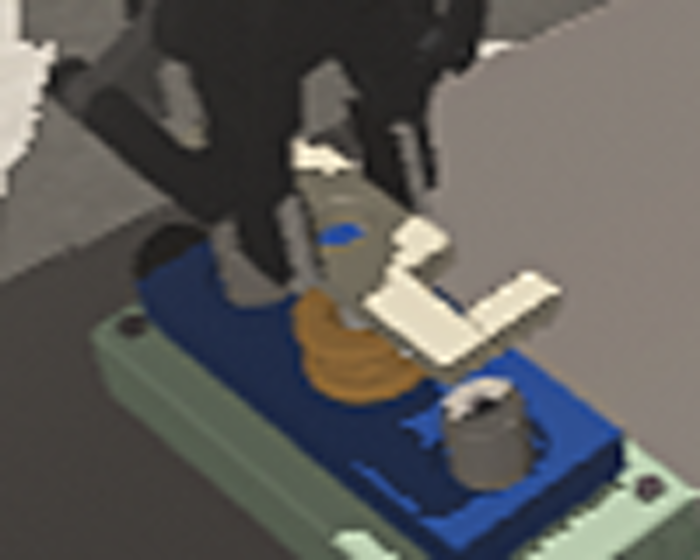

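```bash
python3 -m pendant '[[[0.04,0.02,0.2],0,1],[[0,0,0.3],0,1],[[0,0,0.3],0,1],[[0,0,0.3],0,1],[[0,0,0],0,1]]' 
python3 - <<'E'
from h import *
im,K,V=cam("wrist"); cv2.imwrite("pics/c7.png",cv2.resize(im[200:320,250:390],None,fx=5,fy=5,interpolation=cv2.INTER_CUBIC))
go([.5132,-.2892,.115],99.4)
E
```

```text
clock: 61.28
tcp_pos: [0.5121, -0.2892, 0.1176]
orientation: [-0.001, -0.082, 0.997, 0.001]
wrist_force: [-1.1, 0.2, -2.4]
finger_gap: 0.0301
clk 61.33 tcp [ 0.5124 -0.2894  0.1181] yaw 99.42 gap 0.0303 F [ 0.1  0.1 -2.3] j [-0.65  0.39 -0.12  1.06  0.   -0.81]
turn units 0.00; shift after turn: x -0.043 y 0.002 z 0.155
```

View pics/c7.png

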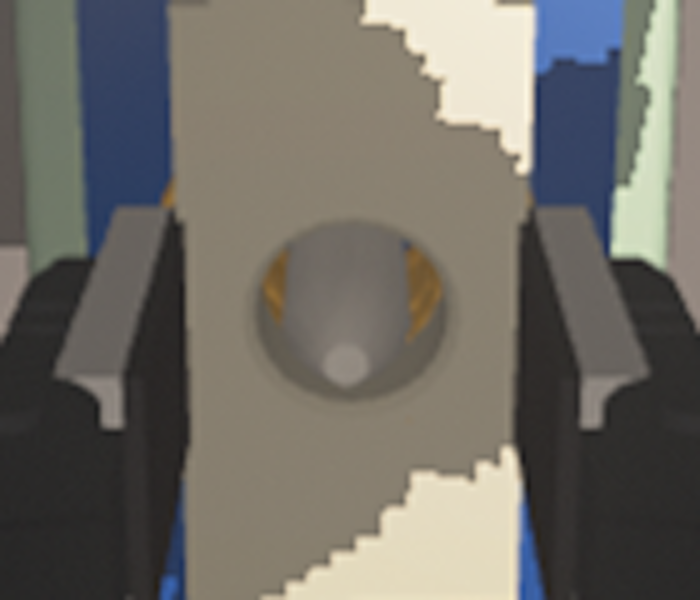

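```bash
python3 -m pendant '[[[0,0,0.08],0,1],[[0,0,0.06],0,1],[[0,0,0],0,1]]' 
python3 - <<'E'
from h import *
im,K,V=cam("side"); c=proj(K,V,(.5115,-.2903,.10)).astype(int)
cv2.imwrite("pics/c8.png",cv2.resize(im[c[1]-40:c[1]+40,c[0]-55:c[0]+55],None,fx=7,fy=7,interpolation=cv2.INTER_CUBIC))
go([.5132,-.2892,.115],99.4)
E
```

```text
clock: 61.7
tcp_pos: [0.5126, -0.2895, 0.1157]
orientation: [0.0, -0.082, 0.997, 0.0]
wrist_force: [-0.3, -0.4, -2.6]
finger_gap: 0.0304
clk 61.75 tcp [ 0.5126 -0.2895  0.1158] yaw 99.42 gap 0.0303 F [ 0.4  0.3 -2.8] j [-0.65  0.4  -0.12  1.05  0.   -0.81]
turn units 0.00; shift after turn: x -0.033 y 0.012 z 0.039
```

View pics/c8.png

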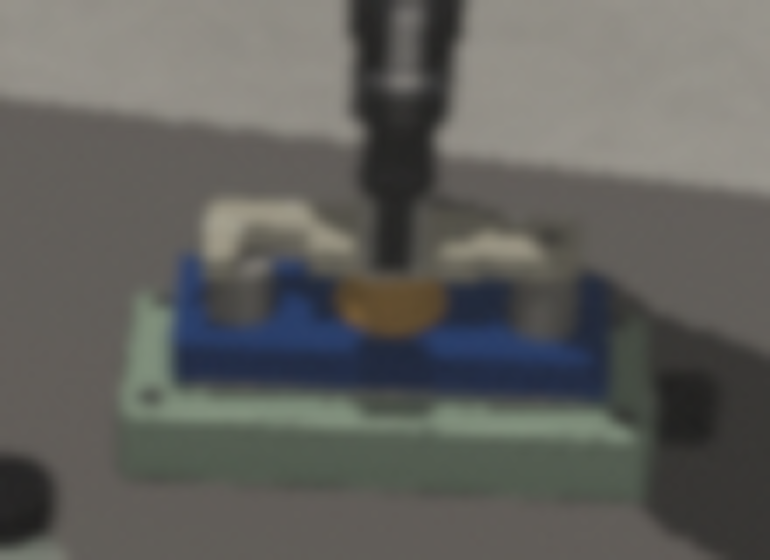

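```bash
python3 -m pendant '[[[0,0,0.06],0,1],[[0,0,0],0,1],[[0,0,0],0,1]]' 
python3 -m pendant '[[[0,0,0.05],0,1],[[0,0,0],0,1],[[0,0,0],0,1]]' 
```

```text
clock: 62.12
tcp_pos: [0.5127, -0.2896, 0.1156]
orientation: [0.0, -0.082, 0.997, -0.0]
wrist_force: [-2.4, 1.9, 5.5]
finger_gap: 0.0302
clock: 62.5
tcp_pos: [0.5127, -0.2896, 0.1155]
orientation: [0.001, -0.082, 0.997, -0.001]
wrist_force: [-4.2, 3.0, 12.1]
finger_gap: 0.0303
```

```bash
python3 -m pendant '[[[0,0,-0.09],0,1],[[0,0,0],0,1],[[0,0,0],0,0.4],[[0,0,0],0,0],[[0,0,0],0,-1],[[0,0,0],0,-1],[[0,0,0],0,-1],[[0,0,-0.3],0,-1],[[0,0,-0.6],0,-1],[[0,0,-1],0,-1],[[0,0,-1],0,-1],[[0,0,-1],0,-1]]'
python3 -m pendant '[[[-0.4,0,-1],0,-1],[[-0.8,0,0],0,-1],[[-1,0,0],0,-1],[[-0.5,0,0],0,-1],[[0,0,0],0,-1],[[0,0,0],0,-1]]'
python3 - <<'E'
from h import *
im,K,V=cam("wrist"); cv2.imwrite("pics/e1.png",im)
for n in ("scene","side"):
    im,K,V=cam(n); c=proj(K,V,(.5115,-.2903,.10)).astype(int)
    cv2.imwrite(f"pics/e1{n}.png",cv2.resize(im[c[1]-45:c[1]+45,c[0]-55:c[0]+55],None,fx=6,fy=6,interpolation=cv2.INTER_CUBIC))
    cv2.imwrite(f"pics/e2{n}.png",im)
go([.5132,-.2892,.115],99.4)
E
```

```text
clock: 64.0
tcp_pos: [0.5128, -0.2897, 0.1951]
orientation: [0.0, -0.082, 0.997, -0.0]
wrist_force: [0.1, -0.3, 0.3]
finger_gap: 0.0855
clock: 64.75
tcp_pos: [0.5654, -0.2806, 0.2128]
orientation: [-0.0, -0.082, 0.997, 0.0]
wrist_force: [0.0, 0.2, 0.2]
finger_gap: 0.0853
clk 64.90 tcp [ 0.5654 -0.2808  0.2134] yaw 99.39 gap 0.0853 F [ 0.2 -0.1  1.1] j [-0.59  0.43  0.17  1.31 -0.   -0.75]
turn units -0.00; shift after turn: x 2.642 y 0.013 z 4.918
```

View pics/e1.png

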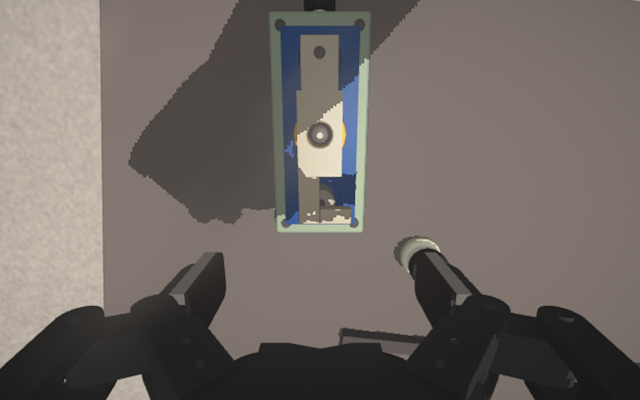

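View pics/e1side.png

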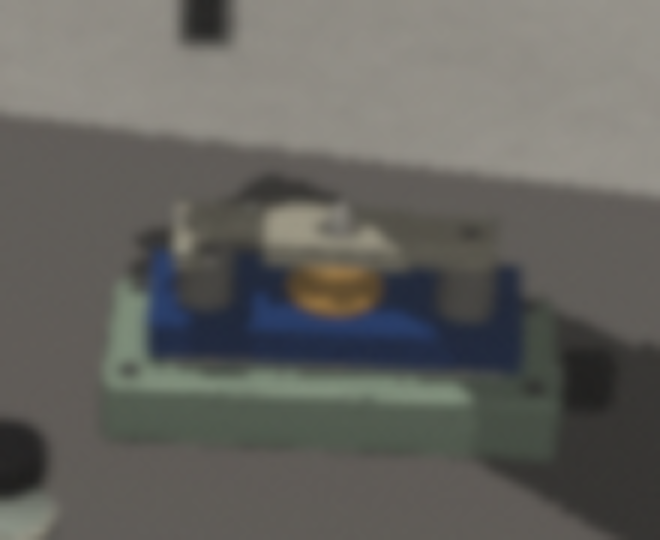

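View pics/e1scene.png

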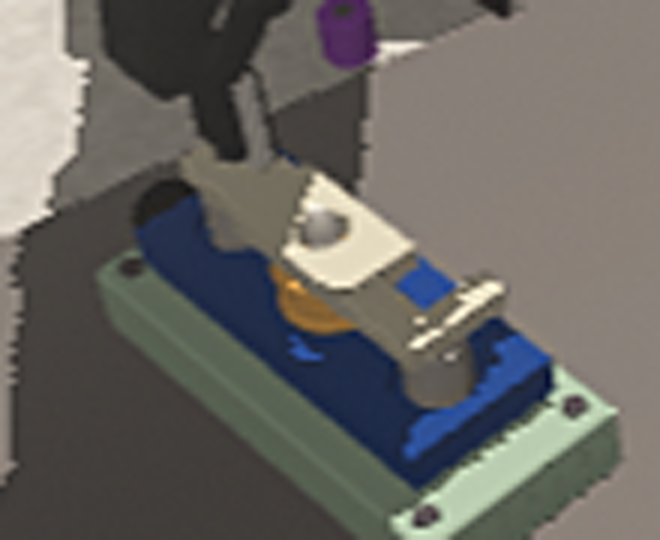

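View pics/e2scene.png

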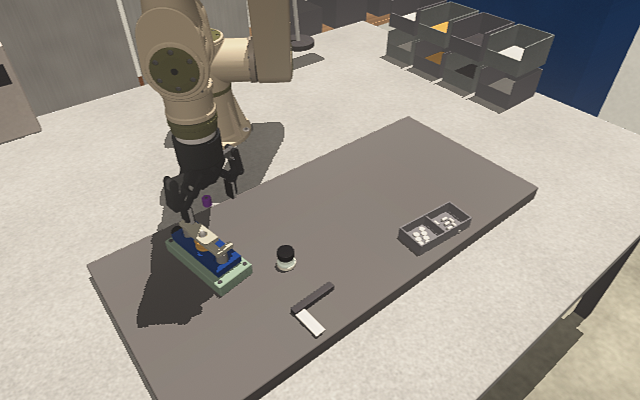

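```bash
python3 -c "
from workcell import env
print(env.hand_in())"
```

```text
the job is handed in; nothing more can be done
None
```

The lock is built in the order asked, and I handed it in at about 65 s of the 144 s allowed. The carriage went over the pin first, then the follower on top of it. After that came a grey stop in each end recess, and last the catch over the pin, flat on the follower with its hook end away from the knob.

- **Fit:** In the last wrist, side and scene pictures the pin shows through the catch's bore and the catch looks level. The carriage lies lengthwise along the fixture, and both stops stand upright in their recesses under the catch's arms.
- **Other things in the scene:** The jar, square and tray are at the same pixels as at the start. The look-alike purple stop was not touched.
- **Robot:** The gripper was open and clear of everything at hand-in. The highest wrist force I read was about 13 N, when the catch touched down on the follower.
- **Disagreement:** When I re-measured the recess at the hook end before placing the second stop, it was about 3 mm from my earlier estimate. I used the new reading, which matched the position worked out from the pin, and the stop seated without resistance.

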